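Put the setting block away and gauge the brake disc

TASK

The gauge has been zeroed: put the two-dot setting block back, seated flat in the slot whose label has two dots, and let go of it. Then lift the plunger gauge out of its wooden stand and hold its tip inside the painted ring on the tilted brake disc, square to the disc's face, pressing gently until the plunger is about half-way in. Finish while still holding the gauge steady there in the gripper, and leave the other block and the small loose parts and tools where they are.

Things in the scene. Friction and masses are not known exactly. Their poses are not given: they have to be found in the camera images.
- block2_center (a point): Centre (half-way up, 23 mm above the underside) of the two-dot setting block: aluminium, 50 mm along its x, 32 mm along its y, 46 mm tall (the top 12 mm is only 38 mm long in x), two black dots on its top, about 0.18 kg. Stands loose on the bench at the start, z up; either way round fits the slot.
- slot2_floor (a point): Centre of the two-dot slot's pocket floor, 4 mm above the bench. Fixed plywood pocket, inside 55 mm along x, 37 mm along y; walls 6 mm thick, 8 mm above this floor. White label tab (28 mm long, 6 mm high) with black dots on its -x side. Seated, the block's x lies along this x, either way round. Like one- and three-dot slots stand beside it, 100 mm or more apart, in varying order.
- gauge_grip (a point): Middle of the gauge's black square barrel (grip here): 28 x 28 mm, sides along x and y, 56 mm long; on it a 26 mm dial head, 10 mm high; z points up, away from the tip. Below: steel stem 18 mm across, 25 mm long, then the plunger. 0.17 kg. Starts upright in a fixed wooden stand (60 mm cube), stem in a 21 mm through hole, barrel resting on its top; lift straight up 50 mm or more to free it.
- gauge_tip (a point): Lowest point of the plunger's round 6 mm tip, on the gauge's axis, 73 mm from gauge_grip when not pressed (and nearer by as much as it is pressed in).
- plunger (a joint): How far the gauge's plunger is pressed in (m): 0 fully out, 0.010 bottomed. A spring pushes it out: 0.8 N at 0, 2.8 N half-way in (0.005), 4.8 N at 0.010.
- spot (a point): Centre of the white painted ring (outside 23, inside 17 mm across) on the flat steel face of the brake disc; z points out of the face, square to it, x towards the disc's axis, 92 mm away. Disc 236 mm across; its raised hub is 132 mm across and stands 24 mm above the face. The disc leans 10 to 25 degrees, roughly towards the robot, on a stiff stand that stays put when pressed lightly.
- block1_center (a point): Middle of the one-dot setting block (50 x 32 mm, 36 mm tall), sitting in the one-dot slot. Leave it.
- clamp_center (a point): A loose steel hose clamp, 56 mm ring, 12 mm high. Leave it.
- plug_center (a point): A loose spark plug, 66 mm long, 21 mm thick, lying down. Leave it.
- socket_center (a point): A loose steel wrench socket, 27 mm in diameter, 34 mm high, standing. Leave it.
- driver_grip (a point): Handle of a screwdriver lying on the bench. Leave it.
- wrench_grip (a point): Handle of a spanner lying on the bench. Leave it.
Things that resemble listed ones, but are neither listed nor needed, are in the scene too. What is shaped like the part that bears block2_center but red or turquoise is not meant.

How it is judged (in metres and radians):
On the way:
1. the two-dot block sits flat in the two-dot slot, let go (horizontal distance between block2_center and slot2_floor below 0.006 m and z of block2_center in the frame of slot2_floor below 0.026 m and angle between block2_center's own z axis and vertical below 0.08 rad and contact force between the fingers and block2 below 0.05 N), for 0.2 s.
At the end, for the whole second after the job is handed in: Two-dot block flat in its slot (within 6 mm), let go; gripper holds the gauge still, clear of bench and wooden stand: tip within 8 mm of the ring's centre, axis within 7 degrees (0.12 rad) of square to the disc, plunger 2.5 to 7.5 mm in, force on the disc 0.6 to 6 N (all of step 1 and distance between gauge_tip and spot below 0.008 m and angle between the z axis of gauge_grip and the z axis of spot, either way round below 0.12 rad and value of joint plunger between 0.0025 and 0.0075 m and contact force between gauge and disc between 0.6 and 6 N and contact force between the fingers and gauge above 3 N and contact force between gauge and gauge_stand below 0.05 N and contact force between gauge and table below 0.05 N and linear speed of gauge below 0.02 m/s and angular speed of gauge below 0.15 rad/s); the arm keeps its last pose, push and grip.
It fails at once if the gauge is pressed hard: plunger bottomed on the disc (over 10 N) (contact force between gauge and disc above 10 N).
It fails at once if the one-dot block or a small loose part or tool is moved by more than 30 mm (distance of any of block1_center, clamp_center, plug_center, socket_center, driver_grip, wrench_grip from where it was at the start of the episode above 0.03 m).
It also fails if it takes over 48 s, if anything falls off the work surface, if the arm or the gripper's body presses on something with over 40 N, if the wrist force passes 120 N, or if a joint passes its speed limit or range.

ROBOT

A 7-joint arm with a two-finger parallel gripper is mounted at the origin on the work surface. World frame = base frame: x ahead of the robot, y to its left, z up, the work surface at z = 0. Lengths are in mm, angles in rad, forces in N, time in s.
With the tool pointing down it reaches from about 400 to 875 mm from the base axis. Payload 4.4 kg.
Tool frame: the origin (TCP) lies midway between the tips of the shut fingers; the grasp point (between the pads) lies 19 mm behind it (ctrl.grip_point_offset is the distance from the TCP to the grasp point, in mm); z points along the fingers, y is the direction in which the jaws open and shut (so a half turn about z gives the same grasp; the last joint's range is limited). The gripper opens to 85 mm and grips with 20 to 120 N. Pads are 22 mm wide; open, the fingers measure 114 mm over their backs; the gripper's body (76 mm by 85 mm) begins 54 mm behind the grasp point. The pads swing forward as they close: fully open they stand 13 mm farther back than shut.
Start: joints at [-1.269, 0.628, 0.038, 1.517, -0.027, 0.996, -0.02], TCP at [233.694, 606.552, 231.313] pointing down, gripper open.
Joint ranges: [-3.06, 3.06], [-0.37, 2.12], [-1.25, 1.32], [0.18, 2.47], [-1.1, 4.24], [0.23, 1.98], [-2.94, 2.94]. Speed limits (rad/s): [2.57, 2.57, 3.14, 3.14, 3.14, 3.14, 3.14].

INTERFACE

Orientations are given as [roll, pitch, yaw] about the fixed x, y, z axes, in that order (R = Rz(yaw) Ry(pitch) Rx(roll)).
In Python, from cell import ctrl, imaging, models gives the robot as it stands. The module is installed in compiled form; this text tells all that it offers.
- The arm moves only by the tool drive_tool, never from a script. Its argument "deltas" is text: rows parted by semicolons, each of 5 numbers parted by spaces: the shift along the tool's x, y, z in m, then the turn about the tool's z in degrees, then the finger opening in m, from 0 to 0.0854. A call has 1 to 12 rows; each row is the pose to reach, as a shift and turn from the pose commanded when the call began, along the tool's axes at that moment; what a row does not reach only later rows make up. A row lasts 1/8 s, in which the tool goes at most 62.5 mm and 10.7 degrees, less where a joint would pass 70% of its speed; a pose out of reach is approached as far as the arm can. A call with a gripper value outside its range is refused whole. The fingers move at their own pace and stop on an object; the grip force is fixed at half the most. Time passes only in rows, so rows that repeat a pose let the fingers close. It gives the time, the measured TCP pose, the force and the opening at its end, in the units of the state.
- ctrl.read_state(): the state, without advancing time (a new reading comes with each control period).
- imaging.get_image(name): name is "scene" or "top" or "wrist"; returns a dict with "color" (420x560x3 uint8, red, green, blue), "range_z" (420x560 float32, mm along the optical axis (not along the pixel's ray), 0 where there is no reading), "vfov" (degrees; the focal length in pixels is half the picture's height over the tangent of half this angle, whatever the lens; pixels are square), "cx", "cy" (the principal point, pixels), "k1" (the pictures are not rectified: a ray, as slopes to the right and down, at radius r is drawn at 1 + k1 r^2 times it, then the intrinsics apply), "extrinsics" (4x4, takes a point from camera to world coordinates). Camera axes: x right, y down, z forward; pixel columns grow to the right and rows downward; lengths in mm; the calibration is good to about 2 mm. A picture is of the moment at which its call begins.
- ctrl.finish_job(): hands the job in, once; it reports no verdict.
Trained networks look in a picture, given as the dict that the camera call returned (one of the last four; its "shot" number tells which), for a name from the list of things; names that differ only in an ending like _2 or _b are one class to them, and where a whole thing is asked for, a point or a joint stands for the part that bears it (a point fixed in the world has none). Each returns a list of dicts, best first, with "score" (0 to 1); they miss things now and then, are a little off and sometimes report something else, mostly with a low value. They report only what shows in the picture. A call takes as long as a camera call. They do not tell look-alikes from the thing itself.
- models.spot_in(picture, thing): "point" ([column, row] in pixels, amid what is visible of it).
- models.landmark_of(picture, thing): "point" ([column, row] in pixels: a listed point, or the origin of a listed thing).
The state is a dict: "clock": time; "qpos": joint angles; "qd": joint speeds; "tau": joint torques, N m; "eef_pos": TCP position; "tool_rot": TCP orientation; "force": force on the tool from outside, world axes, zero at the start; "torque": the same for the moment, N m; "width": finger opening in mm.
Only numpy, scipy, OpenCV 4.12 (cv2) and the standard library are available. Lean on these libraries where they do the work, as an engineer would, in place of code of your own. Each camera call takes 0.05 s, during which the arm holds its last target.

## Working session

There is one attempt and no reset: what is moved stays moved. The work goes in short steps, Python scripts to look and compute and a tool call to move; the robot and the scene stay as the last step left them, time stands still between calls to the robot, and variables do not carry over. Pictures are saved under pics/ and viewed, and the job is handed in when it is done.

Besides the shell and the picture viewer there is one more tool, called after ">>>" by a JSON object that holds its "op" and its "data", one argument or row to a line. drive_tool: Moves the arm, as the interface text tells. Its arguments: {"type":"object","properties":{"deltas":{"type":"string"}},"required":["deltas"]}

```bash
mkdir -p pics
cat > h.py <<'E'
import numpy as np, cv2
from cell import ctrl, imaging, models
def K(p):
    h,w=p['color'].shape[:2]; f=h/2/np.tan(np.radians(p['vfov'])/2)
    return f,p['cx'],p['cy'],p['k1']
def rays(p,uv):
    f,cx,cy,k1=K(p); uv=np.atleast_2d(np.array(uv,float))
    d=(uv-[cx,cy])/f; r=d.copy()
    for _ in range(30): r=d/(1+k1*(r**2).sum(1,keepdims=True))
    return r
def at(p,uv,z):  # world pts with given range z
    r=rays(p,uv); z=np.broadcast_to(np.asarray(z,float),(len(r),))
    c=np.c_[r*z[:,None],z]; E=np.array(p['extrinsics']); return c@E[:3,:3].T+E[:3,3]
def plane(p,uv,h):
    r=rays(p,uv); E=np.array(p['extrinsics']); d=np.c_[r,np.ones(len(r))]@E[:3,:3].T; o=E[:3,3]
    return o+d*((h-o[2])/d[:,2])[:,None]
def cloud(p):
    v,u=np.mgrid[0:p['color'].shape[0],0:p['color'].shape[1]]
    X=at(p,np.c_[u.ravel(),v.ravel()],p['range_z'].ravel()); return X.reshape(*u.shape,3)
def proj(p,X):
    E=np.array(p['extrinsics']); f,cx,cy,k1=K(p)
    c=(np.atleast_2d(X)-E[:3,3])@E[:3,:3]; s=c[:,:2]/c[:,2:]; s=s*(1+k1*(s**2).sum(1,keepdims=True)); return s*f+[cx,cy]
def save(n,im): cv2.imwrite('pics/'+n+'.png',cv2.cvtColor(np.ascontiguousarray(im),cv2.COLOR_RGB2BGR))
E
cat > a.py <<'E'
from h import *
import pickle
print(ctrl.read_state(), ctrl.grip_point_offset)
names='block2_center slot2_floor gauge_grip gauge_tip spot block1_center clamp_center plug_center socket_center driver_grip wrench_grip'.split()
for n in ['scene','top','wrist']:
    p=imaging.get_image(n); save(n+'0',p['color']); pickle.dump(p,open(n+'0.pkl','wb'))
    print(n,p['vfov'],p['cx'],p['cy'],p['k1'],np.round(p['extrinsics'],3).tolist())
    for t in names:
        print(t,[(np.round(d['point'],1).tolist(),round(d['score'],2)) for d in models.landmark_of(p,t)][:5])
E
python3 a.py
```

```text
{'clock': 0.0, 'qpos': array([-1.26877831,  0.62935816,  0.03843748,  1.51838658, -0.02701826,
        0.99626311, -0.02000109]), 'qd': array([-0.00014411, -0.00078501,  0.0007339 ,  0.00105541,  0.00037935,
        0.00060413,  0.00045814]), 'tau': array([-6.79161917e-05, -5.63402832e+01,  1.22607294e+00, -1.93452930e+01,
        1.08661762e-02,  1.02984751e-02,  9.53359738e-07]), 'eef_pos': array([233.4683558 , 605.95429324, 230.37524528]), 'tool_rot': array([-3.13969518e+00,  7.94984394e-06,  2.77376681e+00]), 'force': array([-0.17959051,  0.32566679, -0.55827242]), 'torque': array([0.00666896, 0.02569003, 0.00571786]), 'width': 85.40568125094589} 18.700000000000003
scene 49.463635091368154 272.25134794200994 214.23167958666332 0.016727352281620603 [[-0.673, 0.454, -0.584, 1210.318], [0.74, 0.399, -0.542, 509.636], [-0.013, -0.797, -0.604, 758.784], [0.0, 0.0, 0.0, 1.0]]
block2_center [([410.4, 267.1], 0.81), ([449.5, 287.5], 0.78), ([397.9, 238.1], 0.58)]
slot2_floor [([370.6, 313.6], 0.66)]
gauge_grip [([332.3, 215.4], 0.9)]
gauge_tip []
spot []
block1_center [([423.1, 338.6], 0
[... 576 characters left out ...]
236.6, 256.2], 0.59)]
gauge_tip []
spot [([368.6, 226.5], 0.94)]
block1_center [([118.4, 207.6], 0.85)]
clamp_center [([236.1, 144.0], 0.52)]
plug_center [([243.8, 227.6], 0.56)]
socket_center [([186.9, 164.1], 0.63)]
driver_grip [([448.8, 243.3], 0.89)]
wrench_grip [([297.8, 134.6], 0.74)]
wrist 58.286494597373526 279.03376447964547 204.07868451195597 -0.09998597519410989 [[0.36, 0.883, 0.301, 155.303], [0.933, -0.34, -0.117, 637.412], [-0.001, 0.323, -0.946, 373.734], [0.0, 0.0, 0.0, 1.0]]
block2_center [([66.8, 412.2], 0.39)]
slot2_floor []
gauge_grip []
gauge_tip []
spot []
block1_center []
clamp_center []
plug_center [([67.6, 413.7], 0.53)]
socket_center []
driver_grip []
wrench_grip []
```

View pics/scene0.png

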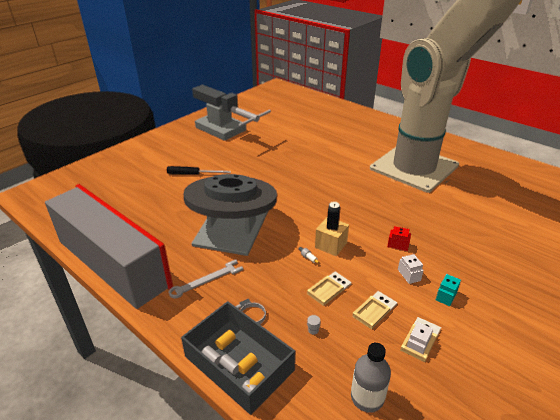

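View pics/top0.png

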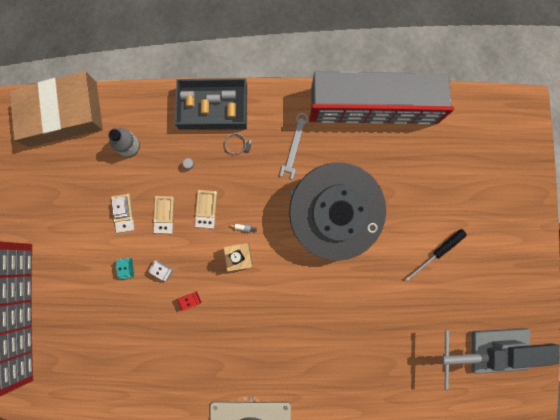

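View pics/wrist0.png

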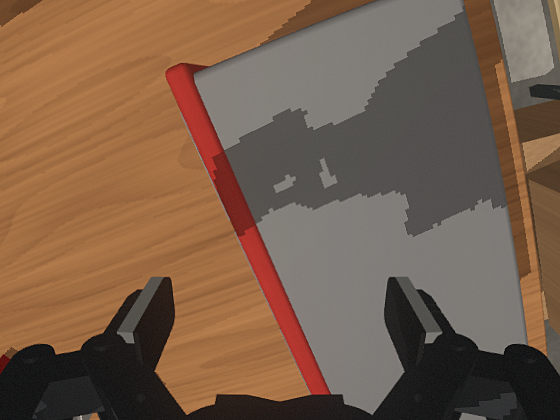

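```bash
cat > b.py <<'E'
from h import *
import pickle
p=pickle.load(open('top0.pkl','rb')); s=pickle.load(open('scene0.pkl','rb'))
save('c1',np.hstack([cv2.resize(p['color'][185:315,100:260],(640,520),interpolation=cv2.INTER_CUBIC)]))
save('c2',cv2.resize(s['color'][190:370,290:470],(600,600),interpolation=cv2.INTER_CUBIC))
X=cloud(p)
def d(n,u,v): print(n,np.round(X[v,u],1), np.round(np.median(X[v-2:v+3,u-2:u+3].reshape(-1,3),0),1))
for n,u,v in [('b2',160,271),('b2n',159,271),('slotmid',163,210),('slotR',206,205),('b1',119,207),('gauge',237,257),('spot',372,228),('red',189,301),('turq',124,269),('table',200,330),('plug',243,228),('socket',188,164),('hub',341,190),('bottle',123,140)]: d(n,u,v)
# disc face plane
m=(np.abs(X[:,:,2]-0)>60)
reg=np.zeros(m.shape,bool); reg[160:262,288:388]=1
P=X[reg&(p['range_z']>0)&m]
best=None;rng=np.random.default_rng(0)
for _ in range(500):
    a=P[rng.choice(len(P),3,replace=False)]; n=np.cross(a[1]-a[0],a[2]-a[0]); l=np.linalg.norm(n)
    if l<1e-3: continue
    n/=l; k=np.abs((P-a[0])@n)<3
    if best is None or k.sum()>best.sum(): best=k
Q=P[best]; c=Q.mean(0); n=np.linalg.svd(Q-c,full_matrices=False)[2][2]; n*=np.sign(n[2])
print('plane',best.sum(),len(P),c,n,'tilt',np.degrees(np.arccos(n[2])),'res',np.std((Q-c)@n))
P2=P[((P-c)@n)>15]; print('hub off',np.median((P2-c)@n), P2.mean(0))
sp=X[226,368]
# intersect spot ray with plane
E=np.array(p['extrinsics']);
for uv in [(368.6,226.5),(372.5,228)]:
    r=np.r_[rays(p,uv)[0],1]@E[:3,:3].T; t=((c-E[:3,3])@n)/(r@n); print('spot',uv,E[:3,3]+t*r)
E
python3 b.py
```

```text
b2 [436.8 221.2  43.2] [436.9 220.1  47.1]
b2n [436.9 223.1  46.1] [436.9 223.1  47.1]
slotmid [593.3 224.    5. ] [593.1 223.6   4.9]
slotR [605.8 111.4   7.8] [606.2 111.9   3.8]
b1 [598.1 332.1  37.1] [597.9 332.1  39.9]
gauge [472.2  22.1 124.4] [472.2  22.  126.5]
spot [ 540.7 -300.7   91.8] [ 540.6 -300.3   93.8]
red [363.3 146.8  48.4] [363.2 146.8  45.9]
turq [440.9 313.6  44.7] [440.9 313.6  45.7]
table [285.5 126.3   2.2] [285.2 126.6  -0. ]
plug [545.9  15.1  17.9] [545.9  15.   17.2]
socket [707.9 155.3  35.9] [708.3 155.9  33.1]
hub [ 626.3 -219.8  144.7] [ 626.7 -219.7  142. ]
bottle [756.  306.3 108.1] [756.  306.7 105.8]
plane 3869 7443 [ 581.84241326 -212.8901936   109.67949668] [-0.19007161 -0.09494822  0.97716816] tilt 12.266985360443673 res 1.5597569717232511
hub off 24.121801649580274 [ 575.86115218 -219.11244849  132.57974681]
spot (368.6, 226.5) [ 544.15590177 -291.88662202   94.67316864]
spot (372.5, 228) [ 540.57734565 -301.66522989   93.02693888]
```

View pics/c1.png

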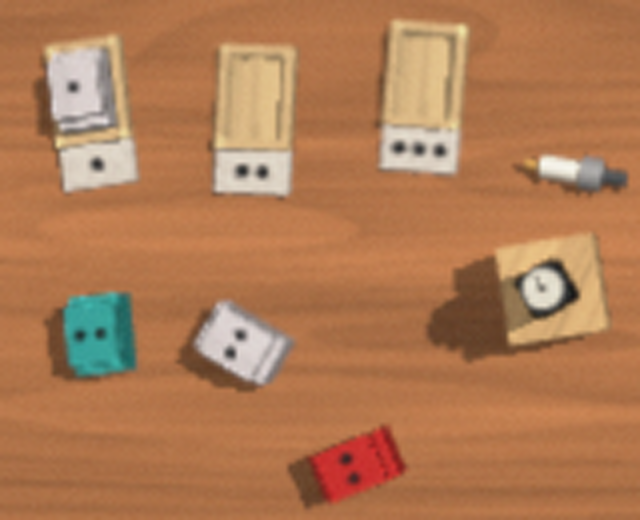

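View pics/c2.png

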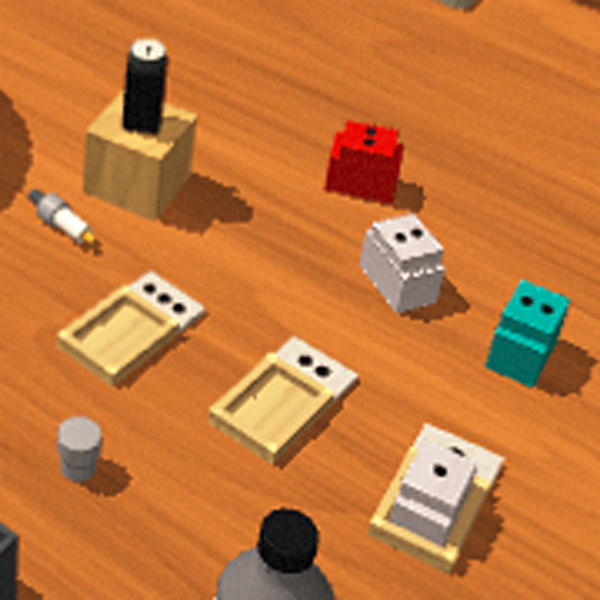

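```bash
cat > c.py <<'E'
from h import *
import pickle
for nm in ['top0','scene0']:
    p=pickle.load(open(nm+'.pkl','rb')); X=cloud(p); print(nm)
    def rect(n,c,r,zl,zh):
        m=(np.hypot(X[...,0]-c[0],X[...,1]-c[1])<r)&(X[...,2]>zl)&(X[...,2]<zh)
        P=X[m]; R=cv2.minAreaRect(P[:,:2].astype(np.float32)); print(n,len(P),np.round(P[:,2].mean(),1),R)
    rect('b2top',(437,222),45,40,52); rect('b2all',(437,222),45,22,52)
    rect('slot',(585,224),60,7,20); rect('slotlab',(585,224),65,3.5,20)
    rect('gauge head',(472,22),30,110,150); rect('barrel',(472,22),40,75,150);rect('stand',(472,22),60,45,75)
    rect('tool',(765,306),60,60,250)
    # disc face
    c=np.array([581.8,-212.9,109.7]); n=np.array([-.19,-.095,.977])
    P=X[(p['range_z']>0)&(np.linalg.norm(X-c,axis=2)<125)]
    for it in range(6):
        d=(P-c)@n; rr=np.linalg.norm(P-np.array([590,-217,110]),axis=1)
        Q=P[(np.abs(d)<4)&(rr>74)&(rr<112)]
        c=Q.mean(0); n=np.linalg.svd(Q-c,full_matrices=False)[2][2]; n*=np.sign(n[2])
    print('face',len(Q),c,n,np.degrees(np.arccos(n[2])),np.std((Q-c)@n))
    d=(P-c)@n; H=P[(d>19)&(d<29)]; ch=H.mean(0); nh=np.linalg.svd(H-ch,full_matrices=False)[2][2]; print('hub',len(H),ch,nh*np.sign(nh[2]),((H-c)@n).mean())
E
python3 c.py
```

```text
top0
b2top 210 45.7 ((437.05145263671875, 221.63589477539062), (46.58027648925781, 33.76777648925781), 61.05107879638672)
b2all 289 42.2 ((438.3485412597656, 224.30662536621094), (52.31623458862305, 34.58625030517578), 60.508094787597656)
slot 291 10.9 ((580.9746704101562, 232.57308959960938), (97.15438842773438, 76.10794067382812), 1.754338026046753)
slotlab 592 7.9 ((583.6698608398438, 226.59632873535156), (116.31243133544922, 123.93733978271484), 14.113866806030273)
gauge head 141 122.4 ((473.04351806640625, 26.244359970092773), (27.48244285583496, 28.59784507751465), 27.05916976928711)
barrel 155 120.1 ((473.1092224121094, 26.245223999023438), (28.368162155151367, 28.42518424987793), 30.84958267211914)
stand 462 59.6 ((473.07647705078125, 26.113903045654297), (60.2000846862793, 60.48765182495117), 8.965770721435547)
tool 520 102.6 ((761.5968627929688, 318.0096435546875), (53.8231201171875, 60.274234771728516), 54.42616271972656)
face 3206 [ 589.49032365 -213.63250618  111.16460274] [-0.18817653 -0.09791665  0.977242  ] 12.247058568393618 1.8933983625010584
hub 2354 [ 575.63627684
[... 563 characters left out ...]
 121.1 ((476.60980224609375, 27.39839744567871), (29.44085121154785, 27.264795303344727), 28.851905822753906)
barrel 274 106.2 ((476.7487487792969, 27.745941162109375), (30.019060134887695, 27.73650550842285), 29.086275100708008)
stand 446 58.3 ((476.3483581542969, 27.512351989746094), (63.74412536621094, 62.125240325927734), 10.803491592407227)
tool 1394 100.7 ((773.4010009765625, 324.3823547363281), (47.691917419433594, 60.0732421875), 22.777326583862305)
face 1124 [ 618.25640804 -192.28184036  118.80519751] [-0.18715961 -0.09653054  0.97757513] 12.156751254927203 1.0149002419727267
hub 875 [ 583.82945599 -212.60002932  134.62118511] [-0.18258776 -0.08888746  0.97916328] 23.865976711402737
```

```bash
cat > d.py <<'E'
import sys
from h import *
from scipy.spatial.transform import Rotation as Ro
def delta(pos,R,tgt,yaw=None):
    # R: tool rotation; returns tool-frame shift in m and turn deg
    d=R.T@(np.array(tgt)-pos)/1000
    t=None
    if yaw is not None:
        cy=np.degrees(np.arctan2(R[1,0],R[0,0])); t=-((yaw-cy+180)%360-180)
    return np.round(d,4),t
if __name__=='__main__':
    a=list(map(float,sys.argv[1:])); s=ctrl.read_state()
    R=Ro.from_euler('xyz',s['tool_rot']).as_matrix()
    print(s['clock'],'pos',np.round(s['eef_pos'],1),'yaw',round(np.degrees(s['tool_rot'][2]),2),'rot',np.round(s['tool_rot'],4),'toolz',np.round(R[:,2],4),'w',round(s['width'],1),'F',np.round(s['force'],1),'q',np.round(s['qpos'],2))
    if a: print(delta(s['eef_pos'],R,a[:3],a[3] if len(a)>3 else None))
E
python3 d.py 440 224 230 -119.2
```

```text
1.8 pos [233.7 606.6 231.3] yaw 158.93 rot [ 3.1415 -0.      2.7738] toolz [-0.e+00  1.e-04 -1.e+00] w 85.3 F [-0.2 -0.4 -0.6] q [-1.27  0.63  0.04  1.52 -0.03  1.   -0.02]
(array([-0.3301, -0.2828,  0.0013]), np.float64(-81.8708192166929))
```

>>> {"op": "drive_tool", "data": {
  "deltas": "-0.0412 -0.0353 0 -10.2 0.0854;-0.0825 -0.0707 0 -20.5 0.0854;-0.1238 -0.106 0 -30.7 0.0854;-0.165 -0.1414 0 -40.9 0.0854;-0.2063 -0.1767 0 -51.2 0.0854;-0.2476 -0.2121 0 -61.4 0.0854;-0.2888 -0.2474 0.02 -71.6 0.0854;-0.3301 -0.2828 0.05 -81.9 0.0854;-0.3301 -0.2828 0.05 -81.9 0.0854;-0.3301 -0.2828 0.05 -81.9 0.0854"
}}

```text
clock: 3.05
eef_pos: [440.2, 224.4, 181.5]
tool_rot: [3.141, 0.001, -2.082]
force: [0.7, 0.4, 0.3]
width: 85.2
```

```bash
cat > w.py <<'E'
from h import *
import pickle,sys
p=imaging.get_image('wrist'); save(sys.argv[1],p['color']); pickle.dump(p,open(sys.argv[1]+'.pkl','wb'))
for t in sys.argv[2:]: print(t,[(np.round(d['point'],1).tolist(),round(d['score'],2)) for d in models.landmark_of(p,t)][:4])
E
python3 w.py w1 block2_center slot2_floor
```

```text
block2_center [([278.0, 185.0], 0.89), ([326.0, 273.7], 0.8), ([319.7, 54.8], 0.59)]
slot2_floor [([135.9, 254.4], 0.87)]
```

View pics/w1.png

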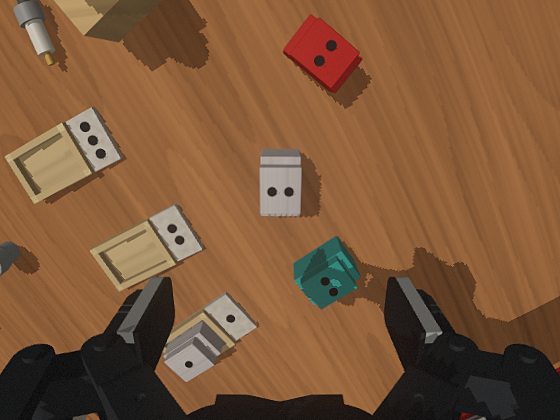

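```bash
cat > e.py <<'E'
from h import *
import pickle
p=pickle.load(open('w1.pkl','rb')); X=cloud(p)
print(np.round(p['extrinsics'],3).tolist())
def rect(n,c,r,zl,zh):
    m=(np.hypot(X[...,0]-c[0],X[...,1]-c[1])<r)&(X[...,2]>zl)&(X[...,2]<zh)
    P=X[m]; R=cv2.minAreaRect(P[:,:2].astype(np.float32)); print(n,len(P),np.round(np.median(P[:,2]),1),R)
rect('b2top',(439,224),38,40,52); rect('b2all',(439,224),38,22,52)
rect('slot',(595,224),50,7,17)
print(plane(p,[(278,185)],23),plane(p,[(135.9,254.4)],4))
save('c3',cv2.resize(p['color'][190:310,75:235],(800,600),interpolation=cv2.INTER_CUBIC))
E
python3 e.py
```

```text
[[-0.872, 0.463, 0.158, 398.687], [0.489, 0.826, 0.281, 152.751], [-0.0, 0.322, -0.947, 323.809], [0.0, 0.0, 0.0, 1.0]]
b2top 2019 45.8 ((438.99169921875, 226.83961486816406), (38.960060119628906, 31.885988235473633), 60.04868698120117)
b2all 2546 45.5 ((438.9617004394531, 226.6801300048828), (50.66019058227539, 31.973257064819336), 60.37883758544922)
slot 1683 11.5 ((588.21826171875, 223.98748779296875), (50.25526809692383, 85.9517593383789), 87.9679183959961)
[[441.38867571 227.03112757  23.        ]] [[596.29890472 225.10799117   4.        ]]
```

View pics/c3.png

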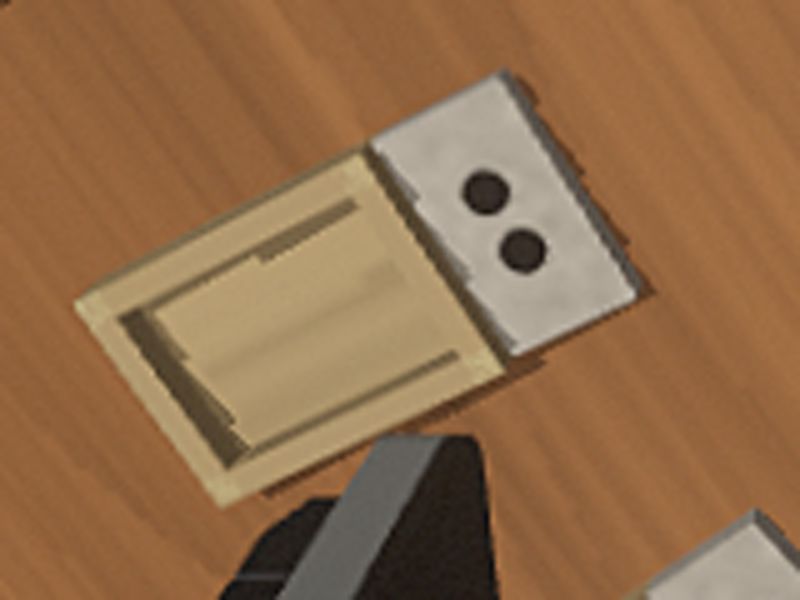

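```bash
python3 - <<'E'
from h import *
import pickle
p=pickle.load(open('w1.pkl','rb'))
c=np.array([(78,302),(365,147),(503,373),(225,505)])/5+[74.6,189.6]
P=plane(p,c,12); print(np.round(P,1),P.mean(0),cv2.minAreaRect(P[:,:2].astype(np.float32)))
d=(P[0]-P[1])+(P[3]-P[2]); print(np.degrees(np.arctan2(d[1],d[0])))
E
python3 d.py 439 226.7 180 -119.6
```

```text
[[627.8 198.3  12. ]
 [560.5 200.   12. ]
 [564.4 249.6  12. ]
 [629.8 247.1  12. ]] [595.6316016  223.74162077  12.        ] ((595.152587890625, 223.51161193847656), (49.80950164794922, 67.2970962524414), 87.74073028564453)
-1.8297951415615428
3.2 pos [439.7 225.9 182. ] yaw -119.04 rot [-3.1413e+00  1.6000e-03 -2.0776e+00] toolz [ 0.001   0.0013 -1.    ] w 85.3 F [0.  0.6 0.7] q [-0.31  0.49 -0.32  1.99  0.23  0.69  1.86]
(array([-0.0004,  0.001 ,  0.002 ]), np.float64(0.5623957834713451))
```

```bash
for i in 1 2 3; do python3 w.py w2 >/dev/null; python3 d.py|cut -c1-70; done
python3 - <<'E'
from h import *
import pickle
p=pickle.load(open('w2.pkl','rb'))
X=cloud(p)
m=(np.hypot(X[...,0]-439,X[...,1]-224)<38)&(X[...,2]>22)&(X[...,2]<52)
print(cv2.minAreaRect(X[m][:,:2].astype(np.float32)), ctrl.read_state()['qd'])
E
```

```text
3.25 pos [439.7 225.7 181.9] yaw -119.04 rot [-3.1412e+00  1.5000e-03 
3.3 pos [439.7 225.5 181.8] yaw -119.04 rot [-3.1412e+00  1.2000e-03 -
3.35 pos [439.7 225.2 181.7] yaw -119.05 rot [-3.1412e+00  9.0000e-04 
((438.78326416015625, 226.47134399414062), (49.96783447265625, 31.89478302001953), 60.562992095947266) [ 0.00533569  0.00300795  0.00400132  0.00084513  0.000317   -0.00087249
  0.00178762]
```

>>> {"op": "drive_tool", "data": {
  "deltas": "-0.0016 0.0022 0.04 0.3 0.07;-0.0016 0.0022 0.09 0.3 0.06;-0.0016 0.0022 0.13 0.3 0.06;-0.0016 0.0022 0.155 0.3 0.06;-0.0016 0.0022 0.163 0.3 0.06;-0.0016 0.0022 0.163 0.3 0.06;-0.0016 0.0022 0.163 0.3 0.06;-0.0016 0.0022 0.163 0.3 0.03;-0.0016 0.0022 0.163 0.3 0.02;-0.0016 0.0022 0.163 0.3 0.02;-0.0016 0.0022 0.163 0.3 0.02;-0.0016 0.0022 0.163 0.3 0.02"
}}

```text
clock: 4.85
eef_pos: [439.6, 226.7, 19.3]
tool_rot: [-3.14, 0.002, -2.085]
force: [0.2, -0.2, 6.3]
width: 30.9
```

>>> {"op": "drive_tool", "data": {
  "deltas": "-0 0 -0.03 0 0.02;-0.005 -0.009 -0.06 6 0.02;-0.02 -0.037 -0.06 16 0.02;-0.04 -0.074 -0.06 26 0.02;-0.06 -0.11 -0.06 36 0.02;-0.0745 -0.1376 -0.06 46 0.02;-0.0745 -0.1376 -0.055 56 0.02;-0.0745 -0.1376 -0.05 62.4 0.02;-0.0745 -0.1376 -0.04 62.4 0.02;-0.0745 -0.1376 -0.03 62.4 0.02;-0.0745 -0.1376 -0.03 62.4 0.02;-0.0745 -0.1376 -0.03 62.4 0.02"
}}

```text
clock: 6.35
eef_pos: [595.4, 223.6, 48.3]
tool_rot: [3.141, -0.0, 3.109]
force: [-0.0, -0.2, -2.4]
width: 31.1
```

```bash
python3 w.py w3 block2_center slot2_floor; python3 d.py
```

```text
block2_center [([276.5, 282.9], 0.96)]
slot2_floor []
6.5 pos [595.6 223.7  48.7] yaw 178.13 rot [3.1412e+00 6.0000e-04 3.1090e+00] toolz [ 7.e-04  4.e-04 -1.e+00] w 31.1 F [ 0.3 -0.9 -2.2] q [-0.42  0.84  0.02  1.69 -0.03  0.61  1.16]
```

View pics/w3.png

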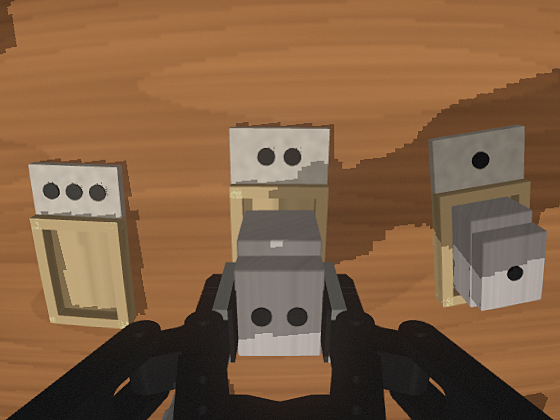

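Run:
```python
from h import *
import pickle
p=pickle.load(open('w3.pkl','rb')); X=cloud(p)
save('c4',cv2.resize(p['color'][110:370,200:360],(480,780)[:2] if 0 else (369,600)))
m=(np.hypot(X[...,0]-595,X[...,1]-224)<45)&(X[...,2]>66)&(X[...,2]<86); m[:,:232]=0;m[:,325:]=0
print(m.sum(),np.percentile(X[m][:,2],[5,50,95]),cv2.minAreaRect(X[m][:,:2].astype(np.float32)))
P=plane(p,[(230,127),(331,126)],10);print('label z10',P, (P[0]+P[1])/2)
P=plane(p,[(230,127),(331,126)],6);print('label z6',P, (P[0]+P[1])/2)
P=plane(p,[(231,186.5),(329,187)],12);print('wall',P,(P[0]+P[1])/2)
for v,u in [(140,245),(160,320),(190,240),(250,242)]: print(X[v,u].round(1))
```

```text
8891 [69.89420109 74.69185963 76.819396  ] ((593.74072265625, 224.13746643066406), (34.55783462524414, 39.67767333984375), 89.25568389892578)
label z10 [[533.53037242 202.88254997  10.        ]
 [534.60087253 250.98911424  10.        ]] [534.06562248 226.93583211  10.        ]
label z6 [[534.017685   202.34473095   6.        ]
 [535.11187963 251.51608894   6.        ]] [534.56478232 226.93040994   6.        ]
wall [[562.44963184 201.56637791  12.        ]
 [564.26011173 249.99575223  12.        ]] [563.35487178 225.78106507  12.        ]
[540.6 209.3   6. ]
[552.1 246.3   4.8]
[564.3 206.   12.4]
[572.9 211.1  62.7]
```

View pics/c4.png

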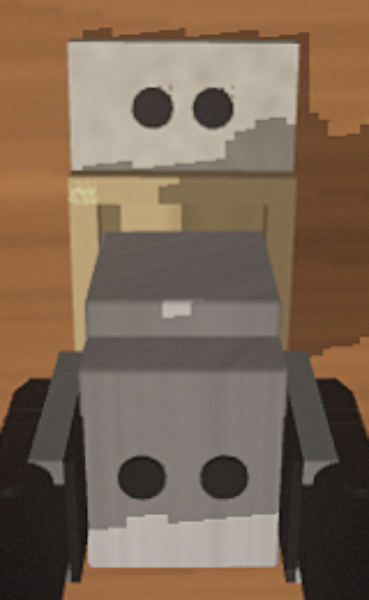

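Run:
```python
from h import *
import pickle
p=pickle.load(open('w3.pkl','rb'))
c=np.array([(81,370),(288,370),(277,567),(89,567)])/2.306+[200,110]-.3
for z in (75.5,76.5):
    P=plane(p,c,z);print(P.round(1),P.mean(0))
```

```text
[[574.4 209.7  75.5]
 [575.4 240.7  75.5]
 [612.4 239.4  75.5]
 [611.5 208.2  75.5]] [593.40982413 224.51598129  75.5       ]
[[573.8 209.9  76.5]
 [574.8 240.6  76.5]
 [611.6 239.3  76.5]
 [610.6 208.4  76.5]] [592.69902705 224.53911001  76.5       ]
```

>>> {"op": "drive_tool", "data": {
  "deltas": "-0.003 0 0.005 0 0.02;-0.003 0 0.012 0 0.02;-0.003 0 0.018 0 0.02;-0.003 0 0.022 0 0.02;-0.003 0 0.025 0 0.02;-0.003 0 0.025 0 0.02;-0.003 0 0.025 0 0.02"
}}

```text
clock: 7.38
eef_pos: [598.4, 223.6, 23.4]
tool_rot: [3.141, 0.0, 3.109]
force: [-0.7, 0.5, -0.5]
width: 30.9
```

```bash
python3 w.py w4; python3 d.py
```

```text
7.425 pos [598.4 223.5  23.4] yaw 178.13 rot [3.1415e+00 2.0000e-04 3.1089e+00] toolz [ 2.e-04  1.e-04 -1.e+00] w 31.3 F [-0.   0.2 -0.4] q [-0.41  0.88  0.02  1.69 -0.03  0.58  1.16]
```

View pics/w4.png

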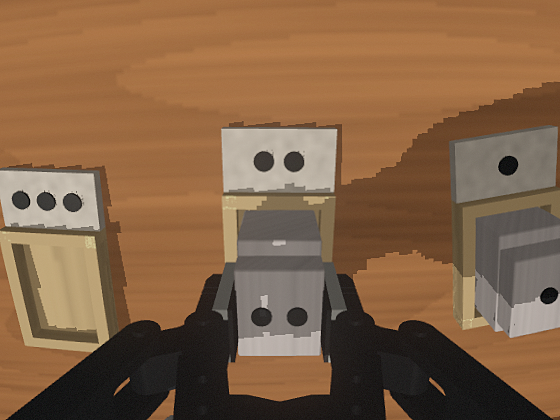

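>>> {"op": "drive_tool", "data": {
  "deltas": "0 0 0 0 0.045;0 0 0 0 0.055;0 0 0 0 0.06;0 0 -0.02 0 0.06;0 0 -0.06 0 0.06;0 0 -0.11 0 0.07;0 0 -0.16 0 0.085;0 0 -0.16 0 0.085"
}}

```text
clock: 8.43
eef_pos: [601.6, 224.6, 189.6]
tool_rot: [3.137, 0.01, 3.109]
force: [-0.0, -0.7, -0.9]
width: 85.1
```

```bash
python3 w.py w5 block2_center slot2_floor gauge_grip; python3 d.py
python3 - <<'E'
from h import *
import pickle
p=pickle.load(open('w5.pkl','rb')); X=cloud(p)
for zl,zh in ((44,56),(34,56)):
    m=(np.hypot(X[...,0]-595,X[...,1]-224)<38)&(X[...,2]>zl)&(X[...,2]<zh)
    print(m.sum(),np.percentile(X[m][:,2],[5,50,95]),cv2.minAreaRect(X[m][:,:2].astype(np.float32)))
m=(np.hypot(X[...,0]-473,X[...,1]-26)<28)&(X[...,2]>75)
if m.sum(): print('gauge',m.sum(),cv2.minAreaRect(X[m][:,:2].astype(np.float32)))
E
```

```text
block2_center [([274.7, 173.5], 0.77), ([41.2, 125.6], 0.6)]
slot2_floor [([276.2, 176.7], 0.48)]
gauge_grip []
8.625 pos [597.5 223.1 182.7] yaw 178.13 rot [-3.1409e+00 -1.8000e-03  3.1089e+00] toolz [-1.8e-03 -7.0e-04 -1.0e+00] w 85.1 F [-1.   0.1  0.2] q [-0.42  0.66  0.03  1.6  -0.02  0.88  1.16]
1969 [48.63120647 49.92732025 51.24026439] ((597.322265625, 224.26956176757812), (31.65756607055664, 38.75102233886719), 88.77155303955078)
2446 [37.32529538 49.69846777 51.13221126] ((597.2489624023438, 224.35081481933594), (31.693866729736328, 50.44599151611328), 88.46981811523438)
gauge 52 ((478.2408447265625, 44.3238410949707), (3.9830996990203857, 9.830656051635742), 75.91426086425781)
```

View pics/w5.png

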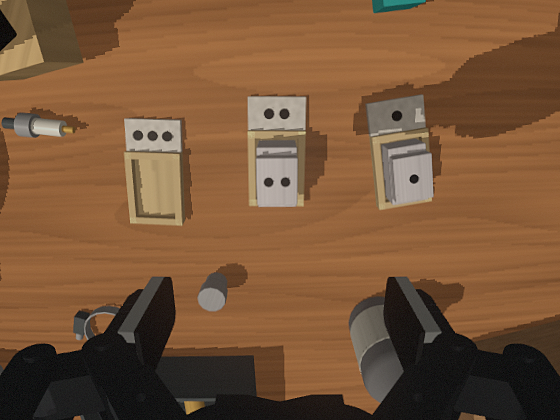

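>>> {"op": "drive_tool", "data": {
  "deltas": "0.01 -0.02 -0.03 8 0.0854;0.03 -0.05 -0.06 18 0.0854;0.05 -0.09 -0.067 28 0.0854;0.08 -0.13 -0.067 38 0.0854;0.1 -0.17 -0.067 48 0.0854;0.1182 -0.199 -0.067 58 0.0854;0.1182 -0.199 -0.067 59 0.0854;0.1182 -0.199 -0.067 59 0.0854;0.1182 -0.199 -0.067 59 0.0854;0.1182 -0.199 -0.067 59 0.0854"
}}

```text
clock: 9.88
eef_pos: [474.0, 29.2, 250.0]
tool_rot: [-3.141, -0.0, 2.081]
force: [0.5, 0.3, -0.3]
width: 85.3
```

```bash
python3 w.py w6 gauge_grip; python3 d.py
python3 - <<'E'
from h import *
import pickle
p=pickle.load(open('w6.pkl','rb')); X=cloud(p)
for zl,zh in ((75,150),(112,150),(121,150),(40,70)):
    m=(np.hypot(X[...,0]-473,X[...,1]-28)<(28 if zl>70 else 45))&(X[...,2]>zl)&(X[...,2]<zh)
    if m.sum()>5: print(m.sum(),np.percentile(X[m][:,2],[5,50,95]),cv2.minAreaRect(X[m][:,:2].astype(np.float32)))
E
```

```text
gauge_grip [([282.8, 182.2], 0.88)]
9.975 pos [473.9  28.9 250.1] yaw 119.19 rot [-3.1414e+00 -1.0000e-04  2.0802e+00] toolz [-2.e-04  0.e+00 -1.e+00] w 85.5 F [-0.2  0.5 -0.8] q [-0.37  0.37  0.34  1.97 -0.17  0.83  0.57]
1651 [ 85.57130044 125.17634615 127.42428956] ((474.0683288574219, 28.039684295654297), (27.951547622680664, 27.95935821533203), 30.166412353515625)
1305 [113.67060089 126.00402005 127.47983571] ((474.1663513183594, 27.894380569458008), (27.929790496826172, 27.51056671142578), 29.90221405029297)
913 [124.58415881 126.46177647 127.63408862] ((474.37664794921875, 27.935134887695312), (25.021013259887695, 25.28227996826172), 34.97144317626953)
2804 [54.22062906 59.9497892  61.27449217] ((474.4315490722656, 27.492965698242188), (60.18520736694336, 60.6369514465332), 8.98794937133789)
```

View pics/w6.png

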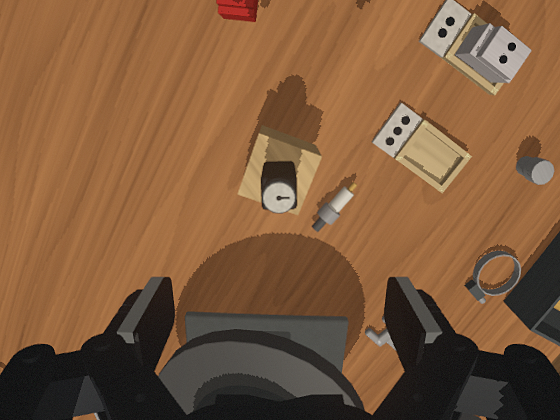

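>>> {"op": "drive_tool", "data": {
  "deltas": "-0.0007 0.0002 0.05 -0.8 0.0854;-0.0007 0.0002 0.1 -0.8 0.075;-0.0007 0.0002 0.145 -0.8 0.065;-0.0007 0.0002 0.17 -0.8 0.06;-0.0007 0.0002 0.18 -0.8 0.06;-0.0007 0.0002 0.18 -0.8 0.06;-0.0007 0.0002 0.18 -0.8 0.06;-0.0007 0.0002 0.18 -0.8 0.03;-0.0007 0.0002 0.18 -0.8 0.018;-0.0007 0.0002 0.18 -0.8 0.018;-0.0007 0.0002 0.18 -0.8 0.018;-0.0007 0.0002 0.18 -0.8 0.018"
}}

```text
clock: 11.48
eef_pos: [474.7, 28.1, 71.1]
tool_rot: [3.14, 0.0, 2.093]
force: [-0.7, 0.1, 5.9]
width: 27.3
```

```bash
python3 d.py
```

```text
11.475 pos [474.7  28.1  71.1] yaw 119.93 rot [3.1401e+00 4.0000e-04 2.0932e+00] toolz [ 1.4e-03  4.0e-04 -1.0e+00] w 27.3 F [-0.7  0.1  5.9] q [-0.24  0.67  0.18  2.13 -0.32  0.37  0.72]
```

>>> {"op": "drive_tool", "data": {
  "deltas": "0 0 -0.02 0 0.018;0 0 -0.07 0 0.018;0 0 -0.13 0 0.018;0 0 -0.19 0 0.018;0 0 -0.25 0 0.018;0 0 -0.28 0 0.018;0 0 -0.28 0 0.018"
}}

```text
clock: 12.35
eef_pos: [475.2, 28.0, 352.4]
tool_rot: [3.137, 0.001, 2.093]
force: [0.4, 0.4, -2.5]
width: 27.4
```

```bash
python3 w.py w7 gauge_grip; python3 d.py 710 367 350 119.9
```

```text
gauge_grip []
12.45 pos [473.3  28.1 349.4] yaw 119.94 rot [-3.1402e+00 -9.0000e-04  2.0934e+00] toolz [-1.7e-03  1.0e-04 -1.0e+00] w 27.7 F [-0.  -0.2 -2.3] q [-0.43  0.26  0.4   1.82 -0.11  1.09  0.54]
(array([ 0.1755,  0.3743, -0.0009]), np.float64(0.04141107993422111))
```

View pics/w7.png

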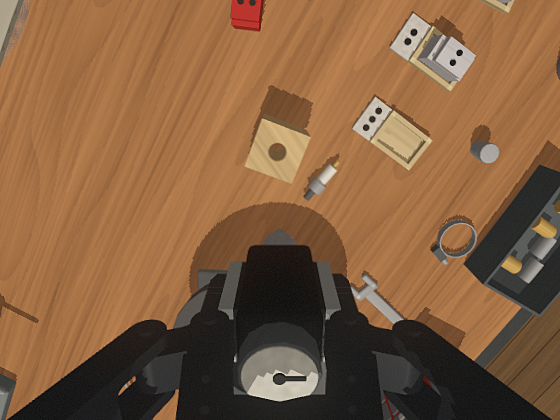

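>>> {"op": "drive_tool", "data": {
  "deltas": "0.024 0.052 0 0 0.018;0.049 0.104 0 0 0.018;0.073 0.156 0 0 0.018;0.097 0.208 0 0 0.018;0.122 0.26 0 0 0.018;0.146 0.312 0 0 0.018;0.1755 0.374 0 0 0.018;0.1755 0.374 0 0 0.018;0.1755 0.374 0 0 0.018"
}}

```text
clock: 13.58
eef_pos: [710.3, 365.9, 346.2]
tool_rot: [-3.136, 0.0, 2.093]
force: [-0.1, -0.7, -1.8]
width: 27.3
```

```bash
python3 d.py 888 459 350
```

```text
13.575 pos [710.3 365.9 346.2] yaw 119.9 rot [-3.1357e+00  5.0000e-04  2.0927e+00] toolz [-0.0049 -0.0033 -1.    ] w 27.3 F [-0.1 -0.7 -1.8] q [-0.61  0.86  0.32  0.76 -0.24  1.55  0.13]
(array([-0.0079,  0.2004, -0.0049]), None)
```

>>> {"op": "drive_tool", "data": {
  "deltas": "-0.001 0.03 0 0 0.018;-0.003 0.06 0 0 0.018;-0.004 0.09 0 0 0.018;-0.005 0.12 0 0 0.018;-0.006 0.15 0 0 0.018;-0.006 0.15 0 0 0.018"
}}

```text
clock: 14.32
eef_pos: [747.1, 379.1, 377.5]
tool_rot: [-3.098, 0.007, 2.087]
force: [1.6, -4.6, -1.1]
width: 27.5
```

```bash
python3 d.py
```

```text
14.325 pos [747.1 379.1 377.5] yaw 119.56 rot [-3.0976  0.0071  2.0868] toolz [-0.0348 -0.0279 -0.999 ] w 27.5 F [ 1.6 -4.6 -1.1] q [-0.57  1.13  1.19  0.19 -1.1   1.98  0.14]
```

>>> {"op": "drive_tool", "data": {
  "deltas": "0 0 0 0 0.018"
}}

```text
clock: 14.45
eef_pos: [746.2, 381.2, 377.3]
tool_rot: [-3.098, 0.0, 2.089]
force: [0.2, -0.4, -1.5]
width: 27.5
```

```bash
python3 d.py
```

```text
14.45 pos [746.2 381.2 377.3] yaw 119.7 rot [-3.0981e+00  5.0000e-04  2.0892e+00] toolz [-0.0375 -0.022  -0.9991] w 27.5 F [ 0.2 -0.4 -1.5] q [-0.57  1.13  1.18  0.19 -1.1   1.98  0.14]
```

>>> {"op": "drive_tool", "data": {
  "deltas": "0 -0.03 0 0 0.018;0 -0.05 0 0 0.018;0 -0.05 0 0 0.018"
}}

```text
clock: 14.82
eef_pos: [699.8, 357.2, 378.3]
tool_rot: [-3.095, -0.007, 2.088]
force: [-0.5, 0.9, -1.1]
width: 27.2
```

```bash
python3 d.py
```

```text
14.825 pos [699.8 357.2 378.3] yaw 119.61 rot [-3.0948 -0.0067  2.0876] toolz [-0.0439 -0.0173 -0.9989] w 27.2 F [-0.5  0.9 -1.1] q [-0.78  1.03  1.25  0.68 -0.97  1.85  0.4 ]
```

>>> {"op": "drive_tool", "data": {
  "deltas": "0 -0.05 0 0 0.018;0 -0.1 0 0 0.018;0 -0.15 0 0 0.018;0 -0.2 0 0 0.018;0 -0.2 0 0 0.018"
}}

```text
clock: 15.45
eef_pos: [526.7, 257.3, 387.6]
tool_rot: [-3.096, -0.006, 2.09]
force: [0.9, 0.6, -0.2]
width: 27.5
```

```bash
python3 d.py
```

```text
15.45 pos [526.7 257.3 387.6] yaw 119.75 rot [-3.096  -0.0062  2.09  ] toolz [-0.0426 -0.0172 -0.9989] w 27.5 F [ 0.9  0.6 -0.2] q [-1.14  0.72  1.29  1.44 -0.66  1.53  0.66]
```

```bash
cat > fit.py <<'E'
import numpy as np, itertools
from scipy.optimize import least_squares
from scipy.spatial.transform import Rotation as Ro
S=[([233.468,605.954,230.375],[-3.13969518e+00,7.9e-06,2.77376681],[-1.26877831,0.62935816,0.03843748,1.51838658,-0.02701826,0.99626311,-0.02000109]),
([439.7,225.9,182],[-3.1413,.0016,-2.0776],[-0.31,0.49,-0.32,1.99,0.23,0.69,1.86]),
([595.6,223.7,48.7],[3.1412,.0006,3.1090],[-0.42,0.84,0.02,1.69,-0.03,0.61,1.16]),
([598.4,223.5,23.4],[3.1415,.0002,3.1089],[-0.41,0.88,0.02,1.69,-0.03,0.58,1.16]),
([597.5,223.1,182.7],[-3.1409,-.0018,3.1089],[-0.42,0.66,0.03,1.6,-0.02,0.88,1.16]),
([473.9,28.9,250.1],[-3.1414,-.0001,2.0802],[-0.37,0.37,0.34,1.97,-0.17,0.83,0.57]),
([474.7,28.1,71.1],[3.1401,.0004,2.0932],[-0.24,0.67,0.18,2.13,-0.32,0.37,0.72]),
([473.3,28.1,349.4],[-3.1402,-.0009,2.0934],[-0.43,0.26,0.4,1.82,-0.11,1.09,0.54]),
([710.3,365.9,346.2],[-3.1357,.0005,2.0927],[-0.61,0.86,0.32,0.76,-0.24,1.55,0.13]),
([746.2,381.2,377.3],[-3.0981,.0005,2.0892],[-0.57,1.13,1.18,0.19,-1.1,1.98,0.14]),
([699.8,357.2,378.3],[-3.0948,-.0067,2.0876],[-0.78,1.03,1.25,0.68,-0.97,1.85,0.4]),
([526.7,257.3,387.6],[-3.096,-.0062,2.09],[-1.14,0.72,1.29,1.44,-0.66,1.53,0.66])]
def Rz(a):c,s=np.cos(a),np.sin(a);return np.array([[c,-s,0],[s,c,0],[0,0,1]])
def Ry(a):c,s=np.cos(a),np.sin(a);return np.array([[c,0,s],[0,1,0],[-s,0,c]])
def fk(q,P,sg):
    c,h,L1,a1,a2,L2,L3,a3,c7,y1,y2,y3=P
    R=Rz(c)@Rz(sg[0]*q[0]); p=np.array([0,0,h])+R@[0,y1,0]; R=R@Ry(q[1])@Rz(sg[1]*q[2]); p=p+R@[a1,y2,L1]
    R=R@Ry(q[3]); p=p+R@[a2,0,0]; R=R@Rz(sg[2]*q[4]); p=p+R@[0,y3,L2]; R=R@Ry(q[5]); p=p+R@[a3,0,0]; R=R@Rz(sg[3]*q[6]+c7); p=p+R@[0,0,L3]
    return p,R
def res(P,sg):
    r=[]
    for x,e,q in S:
        p,R=fk(q,P,sg); r+=list((p-x)/1.5)
        r+=list((Ro.from_matrix(R).inv()*Ro.from_euler('xyz',e)).as_rotvec()*300)
    return np.array(r)
if __name__=='__main__':
    best=None
    for sg in itertools.product([-1],[1,-1],[1,-1],[1,-1]):
      for c7 in (0,1.57,3.14,-1.57):
        f=least_squares(res,[-.06,330,380,0,0,400,250,0,c7,0,0,0],args=(sg,))
        if best is None or f.cost<best[0].cost: best=(f,sg)
    f,sg=best; print(f.cost,sg,np.round(f.x,3)); print(np.abs(res(f.x,sg)).reshape(-1,6).max(1))
    np.save('kin.npy',np.r_[f.x,sg])
E
python3 fit.py; python3 -c "
from h import *
print(ctrl.read_state()['qpos'])"
```

```text
41.29023374312388 (-1, -1, -1, -1) [ 7.00000e-03  2.69738e+02  5.56901e+02  4.84000e-01  1.02500e+00
  3.79979e+02  2.82392e+02 -2.64200e+00  1.57900e+00 -1.16830e+01
 -2.14680e+01  6.17000e-01]
[0.39495417 1.7741906  2.2323587  2.38968264 1.58151303 1.35114652
 1.46320393 2.12804886 1.35837064 1.29692911 2.01260294 2.62447057]
[-1.13595393  0.71755198  1.29265943  1.43898187 -0.66418499  1.53066142
  0.65606313]
```

```bash
cat > ik.py <<'E'
from fit import *
K=np.load('kin.npy'); P,sg=K[:12],K[12:]
LO=np.array([-3.06,-.37,-1.25,.18,-1.1,.23,-2.94]); HI=np.array([3.06,2.12,1.32,2.47,4.24,1.98,2.94])
def solve(q0,pt,Rt,wr,reg=1e-3):
    Rt=Ro.from_matrix(Rt)
    def f(q):
        p,R=fk(q,P,sg); return np.r_[(p-pt)/1000,wr*(Rt*Ro.from_matrix(R).inv()).as_rotvec(),reg*(q-q0)]
    s=least_squares(f,np.clip(q0,LO+1e-4,HI-1e-4),bounds=(LO,HI)); return s.x
if __name__=='__main__':
    q=np.array([-0.61,0.86,0.32,0.76,-0.24,1.55,0.13]); p0,R0=fk(q,P,sg); R0=Ro.from_euler('xyz',[np.pi,0,2.0933]).as_matrix()
    p0=np.array([710,367,350.])
    for wr in (.1,.2,.3,.5,1,2,5):
        q1=q.copy()
        for d in (.03,.06,.09,.12,.15,.15):
            pt=p0+R0@np.array([-.04*d,d,0])*1000; q1=solve(q1,pt,R0,wr)
        p,R=fk(q1,P,sg); print(wr,p.round(0),R[:,2].round(3),q1.round(2))
E
python3 ik.py
```

```text
0.1 [835. 433. 347.] [ 0.225  0.117 -0.967] [-0.57  1.18  1.14  0.18 -1.1   1.63  0.12]
0.2 [820. 425. 340.] [ 0.169  0.087 -0.982] [-0.57  1.18  1.15  0.18 -1.1   1.69  0.13]
0.3 [807. 418. 334.] [ 0.118  0.061 -0.991] [-0.57  1.18  1.15  0.18 -1.1   1.75  0.13]
0.5 [792. 410. 328.] [ 0.059  0.031 -0.998] [-0.57  1.19  1.15  0.18 -1.1   1.81  0.13]
1 [782. 405. 323.] [ 0.018  0.009 -1.   ] [-0.57  1.19  1.16  0.18 -1.1   1.85  0.13]
2 [778. 403. 322.] [ 0.005  0.002 -1.   ] [-0.57  1.19  1.16  0.18 -1.1   1.87  0.13]
5 [777. 403. 322.] [ 0.001  0.    -1.   ] [-0.57  1.19  1.16  0.18 -1.1   1.87  0.13]
```

```bash
cat > ik2.py <<'E'
from ik import *
def err(q,pt,Rt,wr):
    p,R=fk(q,P,sg); return np.r_[(pt-p)/1000,wr*(Ro.from_matrix(Rt)*Ro.from_matrix(R).inv()).as_rotvec()]
def jac(q,wr):
    J=np.zeros((6,7)); p,R=fk(q,P,sg)
    for i in range(7):
        d=q.copy(); d[i]+=1e-5; J[:,i]=-(err(q*0+q,*fk(q,P,sg),wr)-err(d,*fk(q,P,sg),wr))/-1e-5*-1 if 0 else -err(d,p,R,wr)/1e-5
    return J
def dls(q,pt,Rt,wr,lam,n,cap=None):
    for _ in range(n):
        e=err(q,pt,Rt,wr); J=jac(q,wr)
        dq=J.T@np.linalg.solve(J@J.T+lam**2*np.eye(6),e)
        if cap: dq=dq*min(1,cap/np.abs(dq).max())
        q=np.clip(q+dq,LO,HI)
    return q
if __name__=='__main__':
    q=np.array([-0.61,0.86,0.32,0.76,-0.24,1.55,0.13]); R0=Ro.from_euler('xyz',[np.pi,0,2.0933]).as_matrix()
    p0=np.array([710,367,350.])
    for wr in (.3,1):
      for lam in (.01,.05,.1,.3):
       for n in (1,5,50):
        q1=q.copy()
        for d in (.03,.06,.09,.12,.15,.15):
            pt=p0+R0@np.array([-.04*d,d,0])*1000; q1=dls(q1,pt,R0,wr,lam,n)
        p,R=fk(q1,P,sg); print(wr,lam,n,p.round(0),R[:,2].round(3),q1.round(2))
E
python3 ik2.py
```

```text
0.3 0.01 1 [ 652.  208. -207.] [-0.755  0.    -0.656] [-0.28  1.82  0.25  0.18 -0.46  1.98 -0.3 ]
0.3 0.01 5 [770. 304. 153.] [-0.342 -0.071 -0.937] [-0.42  1.36  0.49  0.18 -0.53  1.98 -0.06]
0.3 0.01 50 [685. 396. 366.] [-0.15  -0.032 -0.988] [-0.72  1.04  0.99  0.5  -0.85  1.94  0.25]
0.3 0.05 1 [752. 356. 204.] [-0.28  -0.089 -0.956] [-0.48  1.28  0.3   0.18 -0.33  1.98 -0.05]
0.3 0.05 5 [754. 350. 204.] [-0.283 -0.078 -0.956] [-0.47  1.29  0.36  0.18 -0.39  1.98 -0.07]
0.3 0.05 50 [780. 315. 234.] [-0.262  0.038 -0.964] [-0.42  1.28  0.83  0.18 -0.92  1.98 -0.17]
0.3 0.1 1 [791. 396. 286.] [-0.011  0.003 -1.   ] [-0.51  1.18  0.3   0.18 -0.3   1.8   0.02]
0.3 0.1 5 [788. 392. 282.] [-0.034 -0.005 -0.999] [-0.51  1.19  0.32  0.18 -0.32  1.82  0.02]
0.3 0.1 50 [794. 387. 287.] [-0.023  0.012 -1.   ] [-0.51  1.19  0.53  0.18 -0.52  1.81  0.02]
0.3 0.3 1 [800. 415. 331.] [ 0.157  0.076 -0.985] [-0.57  1.02  0.31  0.46 -0.27  1.51  0.1 ]
0.3 0.3 5 [806. 416. 328.] [ 0.107  0.055 -0.993] [-0.53  1.14  0.31  0.18 -0.29  1.71  0.05]
0.3 0.3 50 [805. 415. 327.] [ 0.101  0.053 -0.994] [-0
[... 457 characters left out ...]
 -0.943] [-0.46  1.33  0.37  0.18 -0.41  1.98 -0.1 ]
1 0.05 50 [774. 311. 187.] [-0.318  0.002 -0.948] [-0.42  1.33  0.67  0.18 -0.76  1.98 -0.19]
1 0.1 1 [753. 372. 257.] [-0.193 -0.075 -0.978] [-0.5   1.22  0.3   0.18 -0.31  1.96  0.  ]
1 0.1 5 [750. 368. 255.] [-0.212 -0.077 -0.974] [-0.5   1.22  0.33  0.18 -0.34  1.97 -0.  ]
1 0.1 50 [764. 360. 265.] [-0.185 -0.032 -0.982] [-0.5   1.23  0.64  0.18 -0.65  1.95 -0.02]
1 0.3 1 [772. 400. 318.] [ 0.023  0.011 -1.   ] [-0.56  1.06  0.31  0.39 -0.27  1.68  0.08]
1 0.3 5 [778. 400. 313.] [-0.011 -0.003 -1.   ] [-0.53  1.15  0.3   0.18 -0.29  1.83  0.04]
1 0.3 50 [778. 400. 313.] [-0.011 -0.003 -1.   ] [-0.53  1.15  0.35  0.18 -0.33  1.83  0.05]
```

```bash
cat > ik3.py <<'E'
from ik2 import *
VM=np.array([2.57,2.57,3.14,3.14,3.14,3.14,3.14])*.7/8
def dlsA(q,pt,Rt,wr,lam,n):
    for _ in range(n):
        e=err(q,pt,Rt,wr); J=jac(q,wr); free=np.ones(7,bool)
        for k in range(7):
            Jf=J*free; dq=Jf.T@np.linalg.solve(Jf@Jf.T+lam**2*np.eye(6),e)
            bad=free&((q+dq>HI+1e-9)&(q>=HI-1e-6)|(q+dq<LO-1e-9)&(q<=LO+1e-6))
            if not bad.any(): break
            free&=~bad
        q=np.clip(q+dq,LO,HI)
    return q
def run(q,p0,R0,rows,wr,lam,n,sol,vlim=True):
    for r in rows:
        pt=p0+R0@np.array(r[:3])*1000; Rt=R0@Rz(np.radians(r[3]))
        # clip to step
        p,R=fk(q,P,sg); d=pt-p; 
        if np.linalg.norm(d)>62.5: pt=p+d/np.linalg.norm(d)*62.5
        q2=sol(q,pt,Rt,wr,lam,n); dq=q2-q
        if vlim: dq*=min(1,(VM/np.maximum(np.abs(dq),1e-9)).min())
        q=q+dq
    return q
if __name__=='__main__':
    q=np.array([-0.61,0.86,0.32,0.76,-0.24,1.55,0.13]); R0=Ro.from_euler('xyz',[np.pi,0,2.0933]).as_matrix()
    p0=np.array([710,367,350.]); rows=[(-.04*d,d,0,0) for d in (.03,.06,.09,.12,.15,.15)]
    for sol in (dls,dlsA):
     for wr in (.3,1):
      for lam in (.01,.05,.1,.3):
       for n in (1,10,50):
        q1=run(q,p0,R0,rows,wr,lam,n,sol)
        p,R=fk(q1,P,sg); print(sol.__name__,wr,lam,n,p.round(0),R[:,2].round(3),q1.round(2))
E
python3 ik3.py
```

```text
dls 0.3 0.01 1 [775. 338. 140.] [-0.202 -0.068 -0.977] [-0.49  1.24  0.3   0.46 -0.3   1.68  0.06]
dls 0.3 0.01 10 [797. 390. 271.] [-0. -0. -1.] [-0.53  1.16  0.37  0.27 -0.35  1.72  0.1 ]
dls 0.3 0.01 50 [787. 357. 241.] [-0.076 -0.011 -0.997] [-0.55  1.16  0.65  0.42 -0.6   1.71  0.17]
dls 0.3 0.05 1 [778. 376. 247.] [-0.12  -0.045 -0.992] [-0.5   1.23  0.3   0.18 -0.3   1.87  0.03]
dls 0.3 0.05 10 [779. 375. 252.] [-0.115 -0.04  -0.993] [-0.5   1.22  0.36  0.18 -0.36  1.87  0.03]
dls 0.3 0.05 50 [788. 363. 257.] [-0.107 -0.02  -0.994] [-0.49  1.23  0.61  0.18 -0.6   1.87  0.04]
dls 0.3 0.1 1 [792. 397. 287.] [-0.008  0.003 -1.   ] [-0.52  1.18  0.3   0.18 -0.29  1.8   0.03]
dls 0.3 0.1 10 [789. 394. 286.] [-0.021 -0.002 -1.   ] [-0.51  1.18  0.34  0.18 -0.33  1.81  0.04]
dls 0.3 0.1 50 [793. 390. 288.] [-0.017  0.005 -1.   ] [-0.52  1.19  0.48  0.18 -0.47  1.81  0.04]
dls 0.3 0.3 1 [797. 413. 331.] [ 0.151  0.073 -0.986] [-0.57  1.01  0.31  0.47 -0.27  1.51  0.1 ]
dls 0.3 0.3 10 [805. 415. 327.] [ 0.101  0.053 -0.994] [-0.53  1.14  0.31  0.18 -0.29  1.72  0.04]
dls 0.3 0.3 50 [80
[... 2926 characters left out ...]
56  1.82  0.08]
dlsA 1 0.05 50 [781. 404. 323.] [ 0.015  0.008 -1.   ] [-0.57  1.19  1.13  0.18 -1.08  1.85  0.13]
dlsA 1 0.1 1 [781. 404. 323.] [ 0.014  0.007 -1.   ] [-0.53  1.14  0.31  0.18 -0.29  1.81  0.05]
dlsA 1 0.1 10 [780. 404. 323.] [ 0.015  0.008 -1.   ] [-0.54  1.14  0.38  0.18 -0.36  1.82  0.06]
dlsA 1 0.1 50 [781. 404. 323.] [ 0.015  0.008 -1.   ] [-0.55  1.16  0.65  0.18 -0.62  1.82  0.08]
dlsA 1 0.3 1 [763. 395. 317.] [ 0.015  0.007 -1.   ] [-0.57  1.03  0.31  0.47 -0.27  1.65  0.09]
dlsA 1 0.3 10 [780. 404. 323.] [ 0.015  0.008 -1.   ] [-0.53  1.14  0.31  0.18 -0.29  1.81  0.05]
dlsA 1 0.3 50 [780. 404. 323.] [ 0.015  0.008 -1.   ] [-0.53  1.14  0.35  0.18 -0.33  1.81  0.05]
```

```bash
cat > t.py <<'E'
from ik3 import *
q=np.array([-0.61,0.86,0.32,0.76,-0.24,1.55,0.13]); R0=Ro.from_euler('xyz',[np.pi,0,2.0933]).as_matrix()
p0=np.array([710,367,350.]); rows=[(-.04*d,d,0,0) for d in (.03,.06,.09,.12,.15,.15)]
for lam in (.003,.007,.01,.014,.02,.03):
  for n in (3,6,10,20):
    q1=run(q,p0,R0,rows,1,lam,n,dlsA); p,R=fk(q1,P,sg); print(lam,n,p.round(0),R[:,2].round(3),q1.round(2))
E
python3 t.py
```

```text
0.003 3 [754. 387. 372.] [-0.02   0.005 -1.   ] [-0.58  1.11  0.99  0.24 -0.93  1.91  0.12]
0.003 6 [754. 364. 391.] [-0.026 -0.013 -1.   ] [-0.54  1.11  1.18  0.18 -1.1   1.98  0.16]
0.003 10 [745. 385. 381.] [-0.035 -0.019 -0.999] [-0.57  1.13  1.18  0.18 -1.1   1.98  0.13]
0.003 20 [745. 385. 381.] [-0.035 -0.019 -0.999] [-0.57  1.13  1.18  0.18 -1.1   1.98  0.13]
0.007 3 [771. 423. 312.] [ 0.003  0.002 -1.   ] [-0.59  1.2   1.03  0.18 -0.98  1.85  0.09]
0.007 6 [745. 383. 389.] [-0.027 -0.015 -1.   ] [-0.57  1.12  1.18  0.18 -1.1   1.98  0.14]
0.007 10 [744. 384. 389.] [-0.027 -0.015 -1.   ] [-0.57  1.12  1.18  0.18 -1.1   1.98  0.13]
0.007 20 [744. 384. 389.] [-0.027 -0.015 -1.   ] [-0.57  1.12  1.18  0.18 -1.1   1.98  0.13]
0.01 3 [801. 272. 275.] [-0.204  0.084 -0.975] [-0.37  1.24  0.99  0.18 -1.09  1.98 -0.15]
0.01 6 [744. 383. 392.] [-0.025 -0.013 -1.   ] [-0.57  1.11  1.18  0.18 -1.1   1.98  0.14]
0.01 10 [744. 383. 392.] [-0.025 -0.013 -1.   ] [-0.57  1.11  1.18  0.18 -1.1   1.98  0.14]
0.01 20 [744. 383. 392.] [-0.025 -0.013 -1.   ] [-0.57  1.11  1.18  0.18 -1.1   1.98  
[... 407 characters left out ...]
 -0.014 -1.   ] [-0.57  1.11  1.18  0.18 -1.1   1.98  0.13]
0.02 6 [744. 383. 392.] [-0.025 -0.013 -1.   ] [-0.57  1.11  1.18  0.18 -1.1   1.98  0.14]
0.02 10 [744. 383. 392.] [-0.025 -0.013 -1.   ] [-0.57  1.11  1.18  0.18 -1.1   1.98  0.14]
0.02 20 [744. 383. 392.] [-0.025 -0.013 -1.   ] [-0.57  1.11  1.18  0.18 -1.1   1.98  0.14]
0.03 3 [743. 385. 391.] [-0.025 -0.014 -1.   ] [-0.57  1.11  1.18  0.18 -1.1   1.98  0.13]
0.03 6 [744. 383. 391.] [-0.025 -0.014 -1.   ] [-0.57  1.11  1.18  0.18 -1.1   1.98  0.14]
0.03 10 [744. 383. 391.] [-0.025 -0.014 -1.   ] [-0.57  1.11  1.18  0.18 -1.1   1.98  0.14]
0.03 20 [744. 383. 391.] [-0.025 -0.014 -1.   ] [-0.57  1.11  1.18  0.18 -1.1   1.98  0.14]
```

```bash
cat > search.py <<'E'
from ik3 import *
import sys,time
from multiprocessing import Pool
q0=np.array([-1.13595393,0.71755198,1.29265943,1.43898187,-0.66418499,1.53066142,0.65606313])
n=np.array([-0.188,-0.097,0.9773]); n/=np.linalg.norm(n)
LAM=.003
def call(q,tgt,turn,k):  # tgt world vector mm, k rows, linear ramp at <=60mm
    p,R=fk(q,P,sg); d=R.T@tgt/1000; L=np.linalg.norm(d)
    m=max(int(np.ceil(L/.058)),int(np.ceil(abs(turn)/10)),1); rows=[tuple(d*min(1,(i+1)/m))+(turn*min(1,(i+1)/m),) for i in range(min(12,m+k))]
    zs=[]
    for r in rows:
        q=run(q,p,R,[r],1,LAM,10,dlsA); zs.append(fk(q,P,sg)[0])
    return q,rows,np.array(zs)
def trial(seed):
    rng=np.random.default_rng(seed)
    p,R=fk(q0,P,sg)
    az,r,z=np.radians(rng.uniform(-20,90)),rng.uniform(420,720),rng.uniform(330,600)
    A=np.array([r*np.cos(az),r*np.sin(az),z])-p; ta=rng.uniform(-90,90)
    try:
        q1,rA,zA=call(q0,A,ta,2)
        B=np.array([rng.uniform(-100,250),rng.uniform(-200,200),rng.uniform(0,350)]); tb=rng.choice([0,0,rng.uniform(-60,60)])
        q2,rB,zB=call(q1,B,tb,1)
        tz=fk(q2,P,sg)[1][:,2]; ang=np.degrees(np.arccos(np.clip(-tz@n,-1,1)))
        Z=np.r_[zA,zB]
        if Z[:,2].min()<300 or Z[:,0].min()<250: ang+=100
        return ang,seed,A,ta,B,tb,q2,tz
    except Exception as e: return (999,seed)
if __name__=='__main__':
    t=time.time()
    with Pool() as po: out=po.map(trial,range(int(sys.argv[1])),chunksize=8)
    out.sort(key=lambda o:o[0]); print(time.time()-t)
    import pickle; pickle.dump(out[:200],open('s.pkl','wb'))
    for o in out[:15]: print(round(o[0],1),o[1],*[np.round(x,2) for x in o[2:]])
E
nproc; export OMP_NUM_THREADS=1; time python3 search.py 600
```

```text
4
88.495032787323
1.2 291 [  36.56 -244.57  141.54] -81.99 [  91.41 -177.16   73.4 ] 0.0 [-0.16  0.6   0.95  0.54 -0.73  1.98  2.43] [ 0.19  0.08 -0.98]
1.3 503 [-81.05 -45.74 131.03] 2.61 [ 215.42 -139.36  288.77] 0.0 [-1.2   0.25  1.24  1.07 -0.32  1.77  0.44] [ 0.2   0.08 -0.98]
1.9 273 [ 135.05 -243.6   118.85] 67.57 [240.17 126.02 299.59] 0.0 [-0.28  0.85  0.91  0.18 -0.84  1.98 -0.84] [ 0.19  0.06 -0.98]
2.8 16 [-122.18  113.27  -34.02] -27.35 [ 117.53 -191.34  306.12] 42.49 [-1.27  0.3   1.19  0.78 -0.43  1.98  0.13] [ 0.2   0.14 -0.97]
3.6 561 [-168.83  295.85  -27.67] 26.1 [ 171.93 -171.34  315.14] 23.76 [-1.    0.47  1.2   0.86 -0.57  1.91 -0.5 ] [ 0.13  0.08 -0.99]
3.7 213 [-135.61  238.2    49.8 ] -18.64 [ 38.63 134.14 296.23] -49.68 [-1.09  0.9   1.15  0.25 -0.98  1.95  0.78] [ 0.12  0.11 -0.99]
3.8 264 [ -4.95 -48.57  34.2 ] -84.04 [  81.93 -144.96  207.56] 0.0 [-0.64  0.46  0.89  0.69 -0.52  1.98  2.14] [ 0.12  0.1  -0.99]
4.0 19 [97.84 51.73 14.52] -79.19 [  8.69  87.27 273.34] 4.64 [-0.76  0.91  1.13  0.23 -0.99  1.98  1.31] [ 0.12  0.07 -0.99]
4.0 109 [-11.49 173.74
[... 233 characters left out ...]
  -0.99]
4.8 231 [ -8.17 183.36 -17.71] -16.46 [ 92.94 -29.91 220.76] 0.0 [-0.74  0.73  0.85  0.4  -0.67  1.97  0.26] [ 0.11  0.1  -0.99]
4.9 595 [-25.51 243.79 203.31] 43.29 [  32.82 -115.07  348.68] 0.0 [-0.91  0.77  1.32  0.38 -1.1   1.98 -0.7 ] [ 0.17  0.18 -0.97]
5.7 361 [ -3.64 -45.17  -6.73] -51.15 [117.45 174.23 153.  ] -27.48 [-0.79  0.78  0.83  0.34 -0.58  1.98  1.48] [ 0.15  0.01 -0.99]
6.0 270 [91.43  2.91 71.2 ] -41.52 [ -52.16 -130.35  261.72] 0.0 [-1.13  0.32  1.31  0.77 -0.58  1.98  0.83] [ 0.23  0.19 -0.95]
6.1 243 [ 53.22 102.92 163.33] 76.39 [  1.45 -68.86 141.41] 0.0 [-0.91  0.44  0.66  0.69 -0.2   1.88 -1.19] [ 0.22 -0.01 -0.98]
real	1m29.276s
user	5m47.456s
sys	0m0.180s
```

```bash
cat > chk.py <<'E'
from search import *
import search, pickle
out=[o for o in pickle.load(open('s.pkl','rb')) if o[0]<7]
def go(o):
    q2=o[6]; fin=np.array([543,-297,94.])+n*49
    q=q2
    for w in (np.array([540,-200,330.]),fin+60*n,fin):
        q,_,_=call(q,w-fk(q,P,sg)[0],0,2)
    p,R=fk(q,P,sg); ang=np.degrees(np.arccos(-R[:,2]@n))
    mar=np.minimum(q-LO,HI-q)
    rob=[]
    for s in range(3):
        rng=np.random.default_rng(s); qa=q0+rng.normal(0,.006,7)
        q1,_,_=call(qa,o[2]+rng.normal(0,3,3),o[3],2); qb,_,_=call(q1,o[4]+rng.normal(0,3,3),o[5],1); rob.append(np.degrees(np.arccos(-fk(qb,P,sg)[1][:,2]@n)))
    return o[0],o[1],np.linalg.norm(p-fin),ang,mar,q,rob
if __name__=='__main__':
    with Pool() as po:
        for r in po.map(go,out): print(round(r[0],1),r[1],'poserr',round(r[2],1),'ang',round(r[3],1),'mar',r[4].round(2),'q',r[5].round(2),'rob',np.round(r[6],1))
E
python3 chk.py
```

```text
1.2 291 poserr 0.0 ang 1.2 mar [2.52 1.02 1.25 0.66 0.79 0.35 0.  ] q [ 0.54  0.65  0.    1.81 -0.31  0.58  2.94] rob [14.4 10.7 20.5]
1.3 503 poserr 0.0 ang 1.3 mar [2.95 1.14 0.6  0.64 0.13 0.59 1.03] q [ 0.11  0.77  0.72  1.83 -0.97  0.82  1.91] rob [22.9 38.2 12.9]
1.9 273 poserr 0.0 ang 1.9 mar [2.99 1.16 0.54 0.64 0.1  0.62 2.25] q [ 0.07  0.79  0.78  1.83 -1.    0.85  0.69] rob [11.3  8.1 25.4]
2.8 16 poserr 0.0 ang 2.8 mar [2.94 1.17 0.56 0.67 0.08 0.71 1.04] q [ 0.12  0.8   0.76  1.8  -1.02  0.94  1.9 ] rob [21.1 14.1 18.3]
3.6 561 poserr 0.0 ang 3.6 mar [2.99 1.18 0.54 0.69 0.19 0.68 2.02] q [ 0.07  0.81  0.78  1.78 -0.91  0.91  0.92] rob [ 1.1 17.6 20.4]
3.7 213 poserr 0.0 ang 3.7 mar [2.99 1.19 0.51 0.7  0.16 0.73 0.01] q [ 0.07  0.82  0.81  1.77 -0.94  0.96  2.93] rob [10.1 11.9 11.7]
3.8 264 poserr 0.0 ang 3.8 mar [2.53 1.04 1.25 0.71 0.86 0.45 0.  ] q [ 0.53  0.67  0.    1.76 -0.24  0.68  2.94] rob [10.1  8.3  9.3]
4.0 19 poserr 0.0 ang 4.0 mar [2.85 1.09 0.81 0.69 0.41 0.54 0.  ] q [ 0.21  0.72  0.51  1.78 -0.69  0.77  2.94] rob [ 6.9 39.8 37.3]
4.0 109 poserr 0.0 ang
[... 899 characters left out ...]
 ] rob [19.4  7.5 13. ]
6.2 246 poserr 0.0 ang 6.2 mar [2.98 1.11 0.63 0.6  0.17 0.47 1.75] q [ 0.08  0.74  0.69  1.87 -0.93  0.7   1.19] rob [17.  20.7 50.7]
6.3 145 poserr 288.8 ang 8.3 mar [1.88 0.   0.   0.24 1.55 0.52 2.28] q [-1.18 -0.37  1.32  2.23  0.45  0.75  0.66] rob [14.4  8.2 17.7]
6.5 591 poserr 0.0 ang 6.5 mar [2.98 1.14 0.62 0.67 0.29 0.56 2.56] q [ 0.08  0.77  0.7   1.8  -0.81  0.79  0.38] rob [17.9  8.1 18.2]
6.8 286 poserr 0.0 ang 6.8 mar [2.76 1.03 1.02 0.63 0.63 0.34 0.57] q [ 0.3   0.66  0.3   1.84 -0.47  0.57  2.37] rob [12.  18.5 11.8]
7.0 245 poserr 0.0 ang 7.0 mar [2.82 1.04 0.92 0.63 0.53 0.36 0.12] q [ 0.24  0.67  0.4   1.84 -0.57  0.59  2.82] rob [10.3 14.2 19.6]
```

```bash
python3 - <<'E'
from search import *
q1,rA,zA=call(q0,np.array([-11.5,173.7,143.1]),-30.3,2); p,R=fk(q1,P,sg)
print(q1.round(3),p.round(1),R[:,2].round(3)); print(np.round(rA,3).tolist())
E
python3 d.py
```

```text
[-1.075  0.738  1.112  0.777 -0.689  1.941  0.698] [516.5 430.5 532.5] [-0.043 -0.017 -0.999]
[[0.039, 0.017, -0.036, -7.575], [0.079, 0.035, -0.073, -15.15], [0.118, 0.052, -0.109, -22.725], [0.157, 0.07, -0.145, -30.3], [0.157, 0.07, -0.145, -30.3], [0.157, 0.07, -0.145, -30.3]]
15.45 pos [526.7 257.3 387.6] yaw 119.75 rot [-3.096  -0.0062  2.09  ] toolz [-0.0426 -0.0172 -0.9989] w 27.5 F [ 0.9  0.6 -0.2] q [-1.14  0.72  1.29  1.44 -0.66  1.53  0.66]
```

>>> {"op": "drive_tool", "data": {
  "deltas": "0.039 0.017 -0.036 -7.6 0.018;0.079 0.035 -0.073 -15.2 0.018;0.118 0.052 -0.109 -22.7 0.018;0.157 0.07 -0.145 -30.3 0.018;0.157 0.07 -0.145 -30.3 0.018;0.157 0.07 -0.145 -30.3 0.018"
}}

```text
clock: 16.2
eef_pos: [518.1, 432.1, 527.8]
tool_rot: [-3.102, -0.024, 2.62]
force: [-0.1, -0.9, -1.7]
width: 27.7
```

```bash
python3 d.py; python3 -c "
from h import *
print(ctrl.read_state()['qpos'].tolist())"
```

```text
16.2 pos [518.1 432.1 527.8] yaw 150.1 rot [-3.102  -0.024   2.6198] toolz [-0.0405 -0.0224 -0.9989] w 27.7 F [-0.1 -0.9 -1.7] q [-1.07  0.74  1.1   0.78 -0.68  1.93  0.7 ]
[-1.073567529620834, 0.7431803488452489, 1.104763109096592, 0.7753120559796387, -0.6825295447488833, 1.934982061091291, 0.6970402707635492]
```

```bash
cat > s2.py <<'E'
from search import *
import sys
qc=np.array(eval(sys.argv[1])); N=int(sys.argv[2])
def tr(seed):
    rng=np.random.default_rng(seed)
    B=np.array([rng.uniform(-100,200),rng.uniform(-250,150),rng.uniform(-50,250)]); tb=rng.choice([0,0,0,rng.uniform(-40,40)]); k=1
    a=[];
    for s in range(4):
        r2=np.random.default_rng(s); qq=np.clip(qc+(r2.normal(0,.004,7) if s else 0),LO,HI)
        q,rows,zs=call(qq,B,tb,k); z=fk(q,P,sg)[1][:,2]; a.append(np.degrees(np.arccos(np.clip(-z@n,-1,1))))
        if s==0: rr,qq0,zz=rows,q,z
        if s==0 and a[0]>9: break
    bad=100*(zs[:,2].min()<300 or zs[:,0].min()<250)
    return max(a)+bad,a,seed,B,tb,qq0,zz,rr
if __name__=='__main__':
    with Pool() as po: out=po.map(tr,range(N),chunksize=4)
    out=[o for o in out if len(o[1])==4]; out.sort(key=lambda o:o[0])
    for o in out[:10]: print(round(o[0],1),np.round(o[1],1),*[np.round(x,2) for x in o[3:7]])
    for o in out[:3]: print(np.round(o[7],3).tolist())
E
python3 s2.py "[-1.073567529620834, 0.7431803488452489, 1.104763109096592, 0.7753120559796387, -0.6825295447488833, 1.934982061091291, 0.6970402707635492]" 800
```

```text
7.6 [6.8 7.6 3.8 3.8] [120.27 -96.    32.88] 4.69 [-0.76  0.72  0.77  0.43 -0.51  1.98  0.63] [ 0.11  0.01 -0.99]
7.7 [7.7 7.3 6.  5.2] [129.05 -87.8   10.47] -0.38 [-0.64  0.75  0.46  0.36 -0.32  1.98  0.64] [ 0.08  0.01 -1.  ]
8.0 [7.6 7.1 7.1 8. ] [110.04  74.88  35.  ] 0.0 [-0.8   0.79  0.9   0.3  -0.85  1.98  0.36] [ 0.08  0.18 -0.98]
8.2 [8.2 6.7 6.6 6.5] [ 81.92 -93.57  65.35] 0.0 [-0.82  0.56  0.69  0.58 -0.51  1.98  0.57] [ 0.05  0.14 -0.99]
9.0 [8.4 9.  4.4 7.4] [42.95 54.92 88.12] 0.0 [-0.74  0.51  0.45  0.58 -0.12  1.96  0.39] [ 0.16 -0.05 -0.99]
9.3 [7.4 9.  9.3 6.4] [ -72.52 -164.34  139.55] 0.0 [-1.11  0.28  0.8   0.87 -0.22  1.98  0.63] [ 0.08  0.03 -1.  ]
9.6 [8.8 6.6 7.9 9.6] [ 62.44 115.32  17.85] 0.0 [-0.82  0.8   0.83  0.22 -0.83  1.98  0.23] [ 0.09  0.22 -0.97]
9.6 [1.3 9.6 8.8 9. ] [95.26 32.21 71.35] 0.0 [-0.98  0.47  0.47  0.54 -0.19  1.98  0.5 ] [ 0.17  0.08 -0.98]
9.8 [8.6 9.8 7.9 7.6] [-36.34   4.05  70.22] 10.66 [-1.04  0.57  0.8   0.63 -0.47  1.98  0.3 ] [ 0.05  0.05 -1.  ]
10.1 [ 4.  10.1  8.6  8. ] [-24.75 128.7    6.8 ] 0.0 [-1.02  0.76  0.45  0.29 -0.3   1.98  0.27] [ 0.12  0.08 -0.99]
[[-0.05, -0.008, -0.012, 1.563], [-0.101, -0.016, -0.024, 3.125], [-0.151, -0.025, -0.036, 4.688], [-0.151, -0.025, -0.036, 4.688]]
[[-0.052, -0.004, -0.005, -0.127], [-0.104, -0.008, -0.009, -0.254], [-0.155, -0.012, -0.014, -0.381], [-0.155, -0.012, -0.014, -0.381]]
[[-0.019, 0.039, -0.014, 0.0], [-0.038, 0.079, -0.027, 0.0], [-0.057, 0.118, -0.041, 0.0], [-0.057, 0.118, -0.041, 0.0]]
```

>>> {"op": "drive_tool", "data": {
  "deltas": "-0.052 -0.004 -0.005 0 0.018;-0.104 -0.008 -0.009 0 0.018;-0.155 -0.012 -0.014 0 0.018;-0.155 -0.012 -0.014 0 0.018"
}}

```text
clock: 16.7
eef_pos: [639.1, 343.5, 528.8]
tool_rot: [-3.101, -0.023, 2.62]
force: [0.3, 1.0, -2.5]
width: 27.3
```

```bash
python3 d.py; Q=$(python3 -c "
from h import *
print(ctrl.read_state()['qpos'].tolist())"); echo $Q; python3 s2.py "$Q" 800
```

```text
16.7 pos [639.1 343.5 528.8] yaw 150.12 rot [-3.1012 -0.0233  2.6201] toolz [-0.0403 -0.0235 -0.9989] w 27.3 F [ 0.3  1.  -2.5] q [-0.57  0.76  0.19  0.45 -0.14  1.98  0.57]
[-0.5741237583263522, 0.7615952778123858, 0.19089094119222402, 0.4529057034295369, -0.1383345085782233, 1.9795614735594267, 0.5653736351417304]
8.0 [8.  7.7 7.3 7.3] [ 66.44 -36.65 -31.27] 0.0 [-0.54  0.86  0.53  0.26 -0.43  1.98  0.69] [ 0.08  0.01 -1.  ]
8.8 [7.4 6.6 8.8 7.8] [ -58.93 -242.23  150.31] 0.0 [-0.06  0.36  0.2   0.8  -0.07  1.86  0.72] [ 0.13 -0.02 -0.99]
9.1 [7.5 5.9 9.1 7. ] [ 49.06 -53.92   1.96] 0.0 [-0.53  0.76  0.26  0.31 -0.14  1.98  0.68] [ 0.11 -0.01 -0.99]
10.0 [ 8.9 10.   9.4  8.1] [  32.56 -112.36   27.08] 0.0 [-0.38  0.68  0.06  0.43 -0.06  1.98  0.66] [ 0.05  0.03 -1.  ]
10.8 [ 5.7 10.1 10.8  2.7] [ 50.51 -34.27  -9.24] -15.49 [-0.53  0.8   0.39  0.27 -0.32  1.98  0.91] [ 0.11  0.04 -0.99]
10.9 [ 5.2  4.4 10.9  9.7] [  47.79 -128.65   30.57] 0.0 [-0.33  0.69 -0.17  0.35  0.13  1.98  0.64] [ 0.12  0.04 -0.99]
10.9 [ 8.5 10.5  2.6 10.9] [ 10.93 -10.16  23.78] 0.0 [-0.48  0.79 -0.23  0.31  0.18  1.98  0.49] [ 0.05  0.04 -1.  ]
11.8 [ 6.2 11.8  4.9  8.9] [  18.47 -249.73  112.33] 0.0 [-0.    0.49 -0.57  0.6   0.38  1.85  0.49] [ 0.26  0.01 -0.97]
12.3 [ 8.  12.3  8.5 10.3] [  17.83 -170.25   53.2 ] 0.0 [-0.27  0.6  -0.06  0.5   0.02  1.98  0.7 ] [ 0.06  0.04 -1.  ]
12.6 [ 6.4 12.6  6.4 11. ] [  64.66 -161.86   53.34] 0.0 [-0.45  0.77  0.02  0.28  0.03  1.98  0.69] [ 0.12  0.01 -0.99]
[[-0.038, 0.001, 0.015, 0.0], [-0.077, 0.003, 0.029, 0.0], [-0.077, 0.003, 0.029, 0.0]]
[[-0.011, -0.041, -0.024, 0.0], [-0.022, -0.082, -0.047, 0.0], [-0.033, -0.123, -0.071, 0.0], [-0.044, -0.164, -0.095, 0.0], [-0.055, -0.204, -0.118, 0.0], [-0.066, -0.245, -0.142, 0.0], [-0.066, -0.245, -0.142, 0.0]]
[[-0.035, -0.011, -0.001, 0.0], [-0.069, -0.022, -0.003, 0.0], [-0.069, -0.022, -0.003, 0.0]]
```

Run:
```python
from search import *
qc=np.array([-0.5741237583263522, 0.7615952778123858, 0.19089094119222402, 0.4529057034295369, -0.1383345085782233, 1.9795614735594267, 0.5653736351417304])
u=np.array([.888,.46,0])
for r in (-60,-30,0,30,60):
  for z in (0,20,40,60,90):
    l=[]
    for s in range(3):
        qq=np.clip(qc+np.random.default_rng(s).normal(0,.004,7)*(s>0),LO,HI)
        q,rows,zs=call(qq,u*r+[0,0,z],0,1); t=fk(q,P,sg)[1][:,2]; l.append(t[:2].round(2).tolist())
    print(r,z,len(rows),l,q.round(2))
```

```text
-60 0 3 [[-0.04, -0.02], [-0.04, -0.03], [-0.03, -0.02]] [-0.62  0.58  0.2   0.79 -0.1   1.81  0.58]
-60 20 3 [[-0.04, -0.02], [-0.04, -0.03], [-0.03, -0.02]] [-0.61  0.59  0.2   0.72 -0.11  1.88  0.57]
-60 40 3 [[-0.04, -0.02], [-0.04, -0.03], [-0.03, -0.02]] [-0.6   0.61  0.2   0.63 -0.11  1.95  0.57]
-60 60 3 [[0.02, 0.03], [0.03, 0.03], [0.0, -0.0]] [-0.56  0.64  0.07  0.52 -0.04  1.98  0.52]
-60 90 3 [[0.52, -0.16], [0.02, -0.05], [0.08, 0.03]] [-0.57  0.66 -0.09  0.43  0.09  1.98  0.51]
-30 0 2 [[-0.04, -0.02], [-0.04, -0.03], [-0.03, -0.02]] [-0.6   0.66  0.19  0.64 -0.11  1.88  0.57]
-30 20 2 [[-0.04, -0.02], [-0.04, -0.03], [-0.03, -0.02]] [-0.59  0.68  0.19  0.55 -0.12  1.95  0.57]
-30 40 2 [[0.01, 0.03], [0.06, 0.02], [-0.01, -0.02]] [-0.58  0.71  0.19  0.47 -0.12  1.98  0.56]
-30 60 3 [[0.21, -0.02], [0.17, 0.18], [0.18, 0.19]] [-0.34  0.6  -0.64  0.35  0.39  1.98  0.33]
-30 90 3 [[-0.0, -0.11], [0.09, 0.05], [0.38, -0.39]] [-0.54  0.56  0.1   0.48  0.53  1.88  0.1 ]
0 0 2 [[-0.04, -0.02], [-0.04, -0.03], [-0.03, -0.02]] [-0.57  0.76  0.19  0.44 -0.13  1.98  0.56]
0 20 2 
[... 649 characters left out ...]
6 -0.12  1.98  0.43]
30 60 3 [[0.48, -0.51], [0.02, 0.03], [0.03, 0.04]] [-0.58  0.97  0.99  0.25 -0.9   1.98  0.65]
30 90 3 [[0.48, -0.51], [0.23, -0.34], [0.16, -0.29]] [-0.27  0.69  0.26  0.35  0.15  1.98  0.49]
60 0 3 [[0.05, -0.28], [-0.02, -0.02], [-0.01, -0.02]] [-0.58  0.88  0.46  0.33 -0.37  1.98  0.6 ]
60 20 3 [[0.58, -0.45], [0.1, -0.2], [0.14, -0.33]] [-0.57  0.71  0.3   0.56  0.18  1.87  0.55]
60 40 3 [[0.07, -0.31], [0.1, -0.13], [0.03, -0.08]] [-0.43  0.82  0.63  0.39 -0.4   1.98  0.69]
60 60 3 [[0.08, -0.3], [-0.05, 0.05], [-0.05, 0.14]] [-0.39  0.76  0.09  0.4  -0.23  1.98  0.37]
60 90 3 [[0.46, -0.51], [0.13, -0.3], [0.15, -0.29]] [-0.24  0.69  0.26  0.35  0.15  1.98  0.53]
```

```bash
cat > s3.py <<'E'
from search import *
import sys
from h import ctrl
qc=np.array(ctrl.read_state()['qpos']) if len(sys.argv)<3 else np.array(eval(sys.argv[2])); N=int(sys.argv[1])
def one(q,d,k):
    p,R=fk(q,P,sg); m=int(np.ceil(np.linalg.norm(d)/.055))
    for i in range(m+k): q=run(q,p,R,[tuple(d*min(1,(i+1)/m))+(0,)],1,LAM,10,dlsA)
    return q
def tr(seed):
    rng=np.random.default_rng(seed); v=rng.normal(size=3); v/=np.linalg.norm(v); L=rng.choice([15,30,50,80,120]); d=np.round(v*L/1000,3)
    a=[];k=rng.choice([0,1])
    for s in range(5):
        qq=np.clip(qc+(np.random.default_rng(s).normal(0,.003,7) if s else 0),LO,HI)
        q=one(qq,d,k); p,R=fk(q,P,sg); a.append(np.degrees(np.arccos(np.clip(-R[:,2]@n,-1,1))))
        if s==0: q_,z,pp=q,R[:,2],p
        if a[-1]>11: return None
    if pp[2]<300 or pp[0]<250: return None
    return max(a)+np.mean(a),a,d,k,q_,z,pp
if __name__=='__main__':
    with Pool() as po: out=po.map(tr,range(N),chunksize=8)
    out=[o for o in out if o]; out.sort(key=lambda o:o[0]); print(len(out))
    for o in out[:8]: print(np.round(o[1],1),o[2].tolist(),o[3],*[np.round(x,2) for x in o[4:]])
E
time python3 s3.py 1500 "[-0.5741237583263522, 0.7615952778123858, 0.19089094119222402, 0.4529057034295369, -0.1383345085782233, 1.9795614735594267, 0.5653736351417304]"; python3 d.py | tail -c 200
```

```text
24
[4.4 6.8 6.5 3.8 4.7] [0.025, 0.043, 0.001] 0 [-0.59  0.75  0.17  0.25 -0.19  1.98  0.43] [ 0.12  0.13 -0.98] [635.72 390.45 609.08]
[7.3 7.2 6.6 7.  7.6] [-0.113, -0.012, 0.04] 1 [-0.5   0.89  0.65  0.22 -0.54  1.98  0.75] [ 0.1   0.01 -1.  ] [727.07 300.45 532.62]
[7.9 5.4 6.1 7.9 7.7] [-0.007, 0.045, 0.021] 0 [-0.57  0.8  -0.08  0.28  0.11  1.98  0.51] [ 0.08  0.01 -1.  ] [656.67 390.69 548.33]
[7.9 7.6 6.  7.1 8. ] [-0.004, 0.066, 0.045] 1 [-0.66  0.9   0.65  0.23 -0.56  1.98  0.57] [ 0.07  0.03 -1.  ] [670.62 415.69 520.69]
[10.1  3.5  4.   4.8  6.5] [0.023, -0.043, -0.063] 0 [-0.44  0.56  0.02  0.5  -0.17  1.98  0.42] [ 0.03  0.17 -0.98] [590.4  288.33 650.39]
[9.8 7.6 5.7 5.8 8.1] [0.053, -0.017, -0.057] 1 [-0.71  0.68  0.47  0.47 -0.38  1.98  0.61] [ 0.02  0.07 -1.  ] [587.45 381.41 596.14]
[9.1 9.1 7.5 8.6 8. ] [0.018, -0.003, -0.024] 1 [-0.62  0.71  0.26  0.41 -0.18  1.98  0.55] [ 0.05  0.02 -1.  ] [622.6  357.21 583.22]
[8.9 8.5 7.8 8.3 9.1] [-0.059, 0.03, 0.045] 0 [-0.57  0.9   0.63  0.24 -0.54  1.98  0.65] [ 0.06  0.02 -1.  ] [703.4  353.04 515.07]
16.7 pos [639.1 343.5 528.8] yaw 150.12 rot [-3.1012 -0.0233  2.6201] toolz [-0.0403 -0.0235 -0.9989] w 27.3 F [ 0.3  1.  -2.5] q [-0.57  0.76  0.19  0.45 -0.14  1.98  0.57]
real	0m47.393s
user	3m4.487s
sys	0m0.235s
```

>>> {"op": "drive_tool", "data": {
  "deltas": "0.018 -0.003 -0.024 0 0.018;0.018 -0.003 -0.024 0 0.018"
}}

```text
clock: 16.95
eef_pos: [617.1, 349.0, 551.8]
tool_rot: [-3.114, -0.017, 2.623]
force: [0.1, -0.2, -1.5]
width: 27.4
```

```bash
python3 d.py; python3 s3.py 1500
```

```text
16.95 pos [617.1 349.  551.8] yaw 150.3 rot [-3.1143 -0.0168  2.6232] toolz [-0.0281 -0.0154 -0.9995] w 27.4 F [ 0.1 -0.2 -1.5] q [-0.59  0.71  0.15  0.48 -0.1   1.98  0.54]
65
[3.6 3.8 4.  3.8 8.2] [0.025, -0.002, -0.043] 1 [-0.45  0.63 -0.4   0.39  0.27  1.98  0.36] [ 0.13  0.1  -0.99] [608.22 341.49 641.31]
[6.6 6.4 5.7 6.2 6.7] [-0.029, 0.006, -0.0] 1 [-0.58  0.72  0.29  0.35 -0.23  1.98  0.58] [ 0.08  0.05 -1.  ] [642.3  344.91 593.8 ]
[7.  6.7 6.1 6.4 7.2] [-0.029, -0.004, -0.007] 1 [-0.48  0.68  0.02  0.37 -0.09  1.98  0.48] [ 0.07  0.11 -0.99] [637.75 318.82 612.37]
[6.5 7.7 6.2 3.4 7.5] [0.019, 0.021, -0.01] 1 [-0.52  0.66 -0.23  0.39  0.12  1.98  0.36] [ 0.08  0.1  -0.99] [604.15 370.1  617.56]
[7.  7.5 6.4 7.1 6.6] [-0.025, -0.01, -0.012] 1 [-0.56  0.68  0.26  0.4  -0.22  1.98  0.56] [ 0.07  0.07 -1.  ] [630.33 326.39 608.26]
[7.7 6.8 6.3 4.6 7.8] [0.004, 0.011, -0.009] 1 [-0.64  0.7   0.3   0.4  -0.22  1.98  0.55] [ 0.07  0.04 -1.  ] [614.73 365.64 596.89]
[5.5 4.9 8.4 2.9 8.3] [-0.029, -0.052, -0.054] 0 [-0.39  0.62 -0.4   0.43  0.24  1.98  0.42] [ 0.09  0.1  -0.99] [616.59 310.4  633.24]
[6.5 8.  3.7 7.5 7. ] [-0.087, -0.075, -0.034] 1 [-0.48  0.64  0.15  0.42 -0.06  1.98  0.67] [ 0.11  0.01 -0.99] [643.65 262.14 626.51]
```

>>> {"op": "drive_tool", "data": {
  "deltas": "-0.029 0.006 0 0 0.018;-0.029 0.006 0 0 0.018"
}}

```text
clock: 17.2
eef_pos: [641.9, 335.6, 539.8]
tool_rot: [-3.115, -0.011, 2.619]
force: [-0.0, -0.3, -1.7]
width: 27.3
```

```bash
python3 d.py; python3 w.py w8; python3 d.py; python3 s3.py 1500
```

```text
17.2 pos [641.9 335.6 539.8] yaw 150.07 rot [-3.1149 -0.0112  2.6192] toolz [-0.0231 -0.0175 -0.9996] w 27.3 F [-0.  -0.3 -1.7] q [-0.56  0.75  0.16  0.45 -0.11  1.98  0.57]
17.25 pos [641.  336.8 540.6] yaw 150.18 rot [-3.1162 -0.012   2.6211] toolz [-0.023  -0.016  -0.9996] w 27.6 F [-0.1  0.8 -1.2] q [-0.56  0.75  0.16  0.45 -0.11  1.98  0.57]
60
[4.4 5.2 5.4 5.  6.2] [0.038, 0.029, -0.014] 1 [-0.53  0.71 -0.2   0.31  0.13  1.98  0.38] [ 0.11  0.11 -0.99] [625.56 378.11 614.17]
[6.1 5.7 5.6 5.8 5.8] [-0.005, 0.001, -0.014] 0 [-0.49  0.69  0.02  0.35 -0.07  1.98  0.48] [ 0.08  0.1  -0.99] [642.71 326.8  610.11]
[4.7 5.3 5.  5.8 6.6] [-0.008, 0.006, -0.011] 0 [-0.51  0.71  0.03  0.31 -0.06  1.98  0.49] [ 0.11  0.1  -0.99] [646.16 335.99 612.91]
[5.5 5.4 6.  5.2 6.8] [-0.022, -0.005, -0.02] 1 [-0.67  0.72  0.52  0.32 -0.31  1.98  0.68] [ 0.17  0.   -0.99] [634.55 352.46 620.39]
[5.4 6.5 4.8 5.1 7. ] [0.063, 0.048, -0.009] 1 [-0.7   0.74  0.32  0.31 -0.24  1.98  0.48] [ 0.1   0.06 -0.99] [606.96 417.47 596.5 ]
[6.4 6.3 6.2 6.3 6.5] [-0.005, 0.001, -0.014] 1 [-0.58  0.72  0.3   0.35 -0.23  1.98  0.58] [ 0.09  0.05 -0.99] [642.48 340.13 596.85]
[5.1 6.6 6.9 5.  6.2] [-0.003, 0.014, -0.005] 1 [-0.56  0.73  0.27  0.31 -0.25  1.98  0.52] [ 0.1   0.09 -0.99] [647.71 347.11 603.68]
[6.4 5.9 5.8 6.6 6.8] [-0.059, 0.03, 0.045] 0 [-0.47  0.86 -0.23  0.2   0.21  1.98  0.54] [ 0.09  0.04 -0.99] [709.21 346.22 532.13]
```

>>> {"op": "drive_tool", "data": {
  "deltas": "0 0 -0.03 0 0.018;0 0 -0.06 0 0.018;0 0 -0.06 0 0.018"
}}

```text
clock: 17.62
eef_pos: [622.6, 328.9, 582.2]
tool_rot: [3.127, 0.012, 2.624]
force: [0.8, -0.5, -0.9]
width: 27.0
```

```bash
python3 d.py
```

```text
17.625 pos [622.6 328.9 582.2] yaw 150.36 rot [3.1267 0.0119 2.6244] toolz [ 0.0177  0.0071 -0.9998] w 27.0 F [ 0.8 -0.5 -0.9] q [-0.57  0.68  0.16  0.47 -0.11  1.98  0.57]
```

>>> {"op": "drive_tool", "data": {
  "deltas": "0 0 -0.03 0 0.018;0 0 -0.06 0 0.018;0 0 -0.09 0 0.018;0 0 -0.12 0 0.018;0 0 -0.12 0 0.018"
}}

```text
clock: 18.25
eef_pos: [596.9, 319.9, 712.2]
tool_rot: [2.9, 0.105, 2.582]
force: [0.9, -1.4, -1.0]
width: 27.4
```

```bash
python3 d.py
```

```text
18.25 pos [596.9 319.9 712.2] yaw 147.93 rot [2.8999 0.105  2.5818] toolz [ 0.2133  0.1488 -0.9656] w 27.4 F [ 0.9 -1.4 -1. ] q [-0.69  0.56  0.72  0.41 -0.54  1.98  0.64]
```

```bash
cat > plan.py <<'E'
from search import *
from h import ctrl
import sys
q=np.array(ctrl.read_state()['qpos'])
for w in eval(sys.argv[1]):
    p,R=fk(q,P,sg); d=R.T@(np.array(w[:3])-p)/1000
    q,rows,zs=call(q,np.array(w[:3])-p,w[3],2); p,R=fk(q,P,sg)
    print('delta',d.round(4),len(rows),p.round(1),R[:,2].round(3),q.round(2))
E
python3 plan.py "[(570,0,420,0),(510,-330,260,0),(531,-309,160,0)]"
python3 plan.py "[(570,0,420,90),(510,-330,260,0),(531,-309,160,0)]"; python3 d.py
```

```text
delta [-0.1241 -0.3329  0.2306] 10 [570.   0. 420.] [ 0.212  0.15  -0.966] [-0.54  0.34  0.79  1.63 -0.48  1.13  1.41]
delta [-0.1074 -0.3436  0.0922] 9 [ 510. -330.  260.] [ 0.212  0.15  -0.966] [ 0.23  0.6   0.67  1.7  -0.73  1.05  2.23]
delta [0.0037 0.0041 0.1042] 4 [ 531. -309.  160.] [ 0.212  0.15  -0.966] [ 0.24  0.71  0.58  1.79 -0.87  0.86  2.34]
delta [-0.1241 -0.3329  0.2306] 11 [570.   0. 420.] [ 0.212  0.15  -0.966] [-0.69  0.42  1.09  1.63 -0.63  1.21 -0.01]
delta [-0.3436  0.1074  0.0922] 9 [ 510. -330.  260.] [ 0.212  0.15  -0.966] [ 0.13  0.66  0.86  1.7  -0.85  1.13  0.76]
delta [ 0.0041 -0.0037  0.1042] 4 [ 531. -309.  160.] [ 0.212  0.15  -0.966] [ 0.14  0.77  0.76  1.79 -1.    0.96  0.87]
18.25 pos [596.9 319.9 712.2] yaw 147.93 rot [2.8999 0.105  2.5818] toolz [ 0.2133  0.1488 -0.9656] w 27.4 F [ 0.9 -1.4 -1. ] q [-0.69  0.56  0.72  0.41 -0.54  1.98  0.64]
```

>>> {"op": "drive_tool", "data": {
  "deltas": "-0.0155 -0.0416 0.0288 0 0.018;-0.031 -0.0832 0.0577 0 0.018;-0.0465 -0.1248 0.0865 0 0.018;-0.062 -0.1665 0.1153 0 0.018;-0.0776 -0.208 0.144 0 0.018;-0.0931 -0.2497 0.173 0 0.018;-0.1086 -0.2913 0.2018 0 0.018;-0.124 -0.333 0.2306 0 0.018;-0.124 -0.333 0.2306 0 0.018;-0.124 -0.333 0.2306 0 0.018"
}}

```text
clock: 19.5
eef_pos: [586.7, 9.0, 425.7]
tool_rot: [2.898, 0.109, 2.581]
force: [0.7, 0.4, -1.4]
width: 27.4
```

```bash
python3 d.py; python3 plan.py "[(545,-310,290,0)]"
```

```text
19.5 pos [586.7   9.  425.7] yaw 147.87 rot [2.8985 0.1085 2.5809] toolz [ 0.2171  0.148  -0.9649] w 27.4 F [ 0.7  0.4 -1.4] q [-0.53  0.33  0.79  1.62 -0.47  1.14  1.41]
delta [-0.1265 -0.3021  0.0773] 8 [ 545. -310.  290.] [ 0.216  0.149 -0.965] [ 0.17  0.59  0.68  1.62 -0.71  1.1   2.12]
```

>>> {"op": "drive_tool", "data": {
  "deltas": "-0.021 -0.05 0.013 0 0.018;-0.042 -0.1 0.026 0 0.018;-0.063 -0.15 0.039 0 0.018;-0.084 -0.2 0.052 0 0.018;-0.105 -0.25 0.065 0 0.018;-0.1265 -0.302 0.077 0 0.018;-0.1265 -0.302 0.077 0 0.018;-0.1265 -0.302 0.077 0 0.018;-0.1265 -0.302 0.077 0 0.018;-0.1265 -0.302 0.077 0 0.018"
}}

```text
clock: 20.75
eef_pos: [561.2, -297.8, 293.0]
tool_rot: [2.9, 0.109, 2.584]
force: [-0.5, 0.2, -1.5]
width: 27.1
```

```bash
python3 w.py w9 spot gauge_tip gauge_grip; python3 d.py
```

```text
spot [([214.9, 133.3], 0.68)]
gauge_tip [([274.7, 232.1], 0.38)]
gauge_grip [([281.7, 303.3], 0.7)]
20.95 pos [ 560.5 -298.9  292.5] yaw 147.91 rot [2.9001 0.1083 2.5816] toolz [ 0.2159  0.1469 -0.9653] w 27.5 F [-0.5  0.7 -2.4] q [ 0.16  0.58  0.69  1.62 -0.7   1.1   2.12]
```

View pics/w9.png

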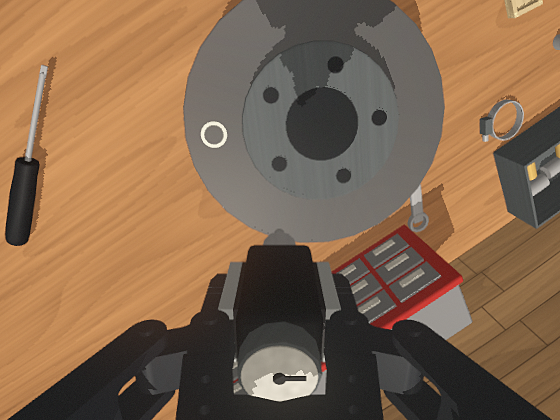

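```bash
cat > sp.py <<'E'
from h import *
import pickle,sys
p=pickle.load(open(sys.argv[1],'rb')); X=cloud(p); E=np.array(p['extrinsics'])
c=np.array([581.8,-212.9,109.7]); n=np.array([-.188,-.097,.977]); ax=np.array([590,-217,110.])
Q=X[(p['range_z']>0)]
for it in range(8):
    d=(Q-c)@n; rr=np.linalg.norm(Q-ax,axis=1); A=Q[(np.abs(d)<4)&(rr>74)&(rr<112)]
    c=A.mean(0); n=np.linalg.svd(A-c,full_matrices=False)[2][2]; n*=np.sign(n[2])
print('face',len(A),c,n,np.degrees(np.arccos(n[2])),np.std((A-c)@n))
g=p['color'].astype(float); m=(g.min(2)>190).astype(np.uint8)
u0,v0=map(float,sys.argv[2:4]); yy,xx=np.mgrid[0:420,0:560]; mm=(m>0)&(np.hypot(xx-u0,yy-v0)<22)
pts=np.c_[xx[mm],yy[mm]].astype(np.float32); el=cv2.fitEllipse(cv2.convexHull(pts)); print('ring',mm.sum(),el)
r=np.r_[rays(p,el[0])[0],1]@E[:3,:3].T; t=((c-E[:3,3])@n)/(r@n); s=E[:3,3]+t*r; print('spot',s)
E
python3 sp.py w9.pkl 214 134; python3 sp.py top0.pkl 372.5 228;  python3 - <<'E'
import numpy as np
z=np.array([0.2159,0.1469,-0.9653])
for n in ([-.188,-.097,.9773],): print(np.degrees(np.arccos(-z@np.array(n)/np.linalg.norm(n)/np.linalg.norm(z))))
E
```

```text
face 25694 [ 576.96242451 -214.54061956  108.43358451] [-0.19043706 -0.09583671  0.97701026] 12.309494149664387 0.7551137461199082
ring 229 ((213.4817657470703, 134.1437530517578), (25.215953826904297, 26.37963104248047), 139.67347717285156)
spot [ 543.13719902 -299.20591491   93.53546068]
face 3206 [ 589.49032365 -213.63250618  111.16460274] [-0.18817653 -0.09791665  0.977242  ] 12.247058568393618 1.8933983625010584
3.347573054921161Traceback (most recent call last):
  File "sp.py", line 12, in <module>
    pts=np.c_[xx[mm],yy[mm]].astype(np.float32); el=cv2.fitEllipse(cv2.convexHull(pts)); print('ring',mm.sum(),el)
                                                    ~~~~~~~~~~~~~~^^^^^^^^^^^^^^^^^^^^^
cv2.error: OpenCV(4.12.0) /io/opencv/modules/imgproc/src/shapedescr.cpp:356: error: (-215:Assertion failed) n >= 0 && (depth == CV_32F || depth == CV_32S) in function 'fitEllipseNoDirect'
```

```bash
python3 d.py 527.8 -309.6 162
python3 - <<'E'
# check dial/barrel axis vs tool z
from h import *
import pickle
from scipy.spatial.transform import Rotation as Ro
p=pickle.load(open('w9.pkl','rb')); X=cloud(p)
s=ctrl.read_state(); R=Ro.from_euler('xyz',s['tool_rot']).as_matrix()
T=(X-s['eef_pos'])@R
def fit(n,a):
    A=a[np.isfinite(a).all(1)]; c=np.median(A,0)
    for _ in range(5):
        k=A[np.linalg.norm(A-c,axis=1)<60]; cc=k.mean(0); nn=np.linalg.svd(k-cc,full_matrices=False)[2][2]; A=k[np.abs((k-cc)@nn)<1.5]
    print(n,len(A),cc.round(1),nn.round(3),A.min(0).round(1),A.max(0).round(1))
fit('dial',T[360:395,255:305].reshape(-1,3)); fit('barrel',T[265:335,255:305].reshape(-1,3))
print(np.median(T[234:242,274:284].reshape(-1,3),0))
E
```

```text
20.95 pos [ 560.5 -298.9  292.5] yaw 147.91 rot [2.9001 0.1083 2.5816] toolz [ 0.2159  0.1469 -0.9653] w 27.5 F [-0.5  0.7 -2.4] q [ 0.16  0.58  0.69  1.62 -0.7   1.1   2.12]
(array([ 0.036 , -0.0561,  0.1173]), None)
dial 1733 [  0.1   1.8 -55.5] [0.017 0.003 1.   ] [ -7.9  -5.7 -57. ] [  7.6   9.3 -54. ]
barrel 3268 [ 13.6   1.7 -32.5] [-0.999  0.002  0.041] [ 11.4  -7.8 -52.3] [ 15.   11.4 -10.2]
[ 8.34148119  1.3291818  28.35657496]
```

>>> {"op": "drive_tool", "data": {
  "deltas": "0.018 -0.028 0.02 0 0.018;0.036 -0.056 0.04 0 0.018;0.036 -0.056 0.07 0 0.018;0.036 -0.056 0.095 0 0.018;0.036 -0.056 0.11 0 0.018;0.036 -0.056 0.117 0 0.018;0.036 -0.056 0.117 0 0.018;0.036 -0.056 0.117 0 0.018"
}}

```text
clock: 21.95
eef_pos: [527.7, -310.8, 163.0]
tool_rot: [2.901, 0.109, 2.58]
force: [-0.4, -0.1, -1.4]
width: 27.8
```

```bash
python3 - <<'E'
from h import *
import pickle
for n in ['wrist','scene','top']:
    p=imaging.get_image(n); pickle.dump(p,open(n+'10.pkl','wb'))
    im=p['color']
    if n=='scene': im=cv2.resize(im[120:260,170:310],(600,600),interpolation=cv2.INTER_CUBIC)
    if n=='top': im=cv2.resize(im[160:290,300:430],(600,600),interpolation=cv2.INTER_CUBIC)
    save(n+'10',im)
E
python3 d.py 532.1 -306.7 142.7
```

```text
22.1 pos [ 527.6 -310.5  162.8] yaw 147.85 rot [2.9005 0.1091 2.5805] toolz [ 0.2166  0.1459 -0.9653] w 27.1 F [-0.2  0.2 -1.4] q [ 0.27  0.7   0.58  1.81 -0.87  0.86  2.38]
(array([0.0004, 0.0007, 0.0209]), None)
```

View pics/wrist10.png

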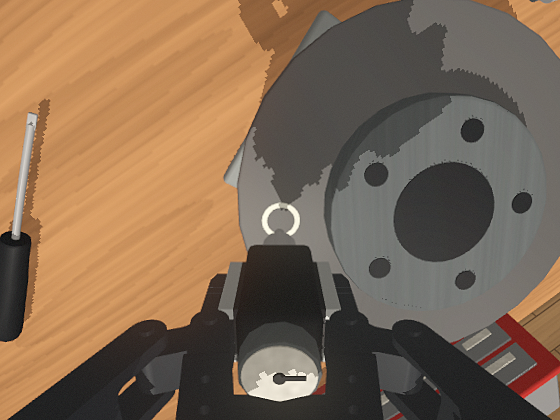

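View pics/scene10.png

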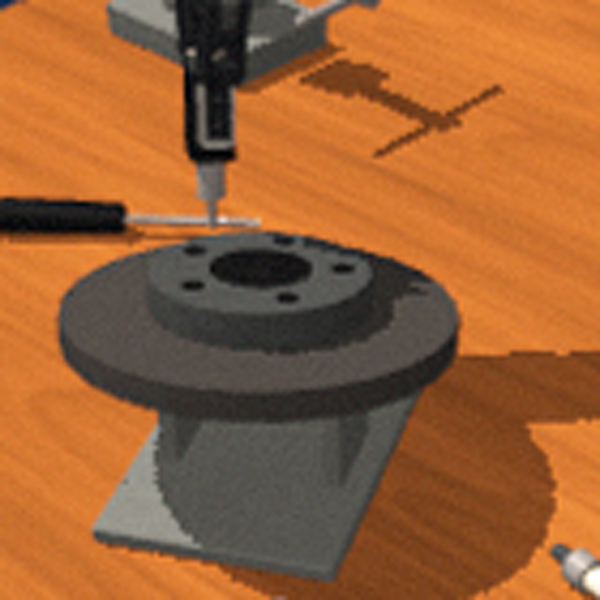

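View pics/top10.png

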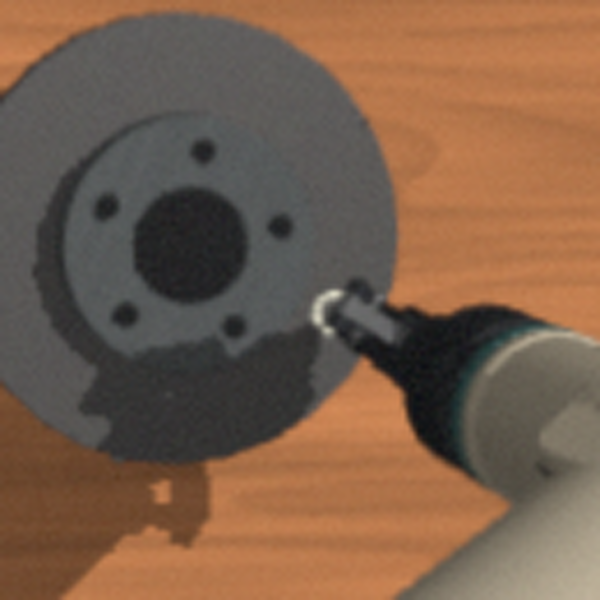

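```bash
python3 sp.py wrist10.pkl 281 220
python3 - <<'E'
from h import *
import pickle
from scipy.spatial.transform import Rotation as Ro
p=pickle.load(open('wrist10.pkl','rb')); s=ctrl.read_state(); R=Ro.from_euler('xyz',s['tool_rot']).as_matrix()
tip=s['eef_pos']+56*R[:,2]; print('tip',tip)
print('tip px',proj(p,tip),'at surface',proj(p,s['eef_pos']+76*R[:,2]),'stem end',proj(p,s['eef_pos']+36*R[:,2]))
im=cv2.resize(p['color'][190:270,230:330],(800,640),interpolation=cv2.INTER_CUBIC)
save('c6',im[:600])
p=pickle.load(open('scene10.pkl','rb'))
print('scene',proj(p,np.array([s['eef_pos']+k*R[:,2] for k in (11,36,56)])))
im=cv2.resize(p['color'][110:180,190:250],(600,700),interpolation=cv2.INTER_CUBIC); save('c7',im[:600])
E
```

```text
face 33398 [ 549.5981979  -206.80446165  103.83900593] [-0.19017434 -0.09578227  0.97706677] 12.294297274813859 0.6670369681684456
ring 366 ((280.3654479980469, 219.88189697265625), (34.20122528076172, 37.855831146240234), 86.30235290527344)
spot [ 543.01398683 -299.00419404   93.51908919]
tip [ 539.74035878 -302.36022255  108.73130487]
tip px [[278.99598318 231.07198322]] at surface [[279.04119441 218.49077869]] stem end [[278.94212274 246.05522856]]
scene [[219.54929996 156.80700059]
 [219.72617312 165.92909577]
 [219.86519492 173.12411383]]
```

View pics/c6.png

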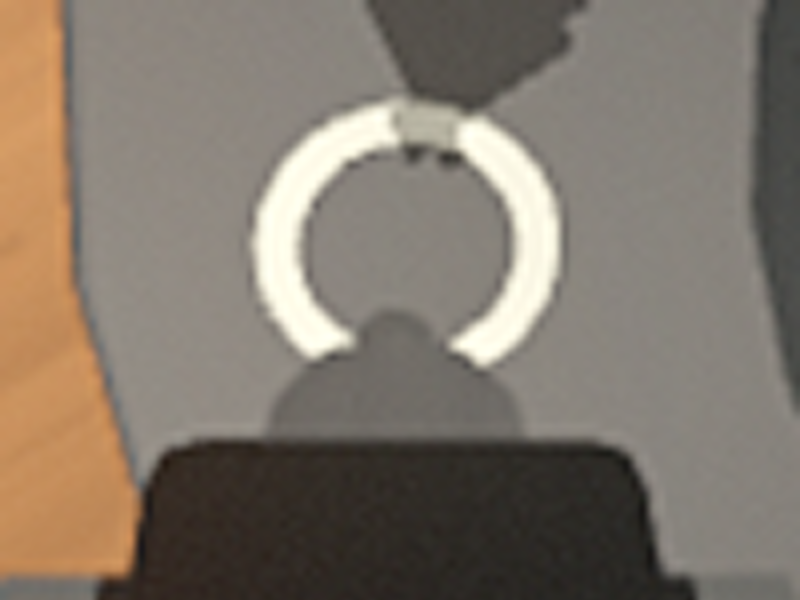

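View pics/c7.png

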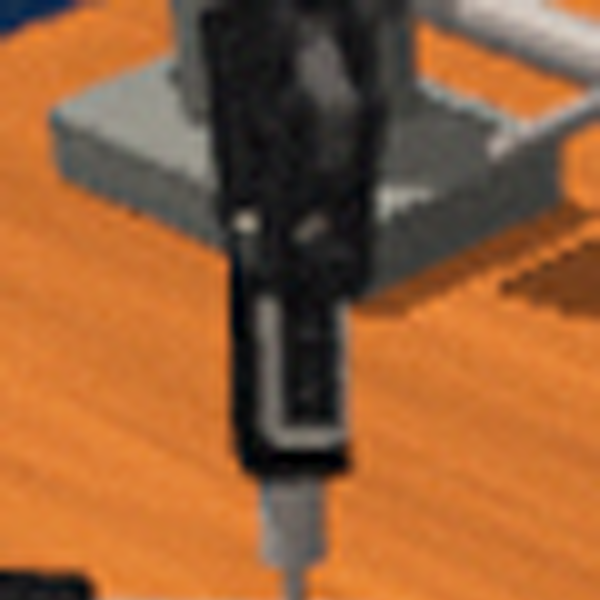

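>>> {"op": "drive_tool", "data": {
  "deltas": "0 0.0005 0.006 0 0.018;0 0.0005 0.012 0 0.018;0 0.0005 0.015 0 0.018;0 0.0005 0.015 0 0.018;0 0.0005 0.015 0 0.018"
}}

```text
clock: 22.72
eef_pos: [530.9, -307.6, 147.7]
tool_rot: [2.901, 0.108, 2.581]
force: [0.2, 0.2, -1.6]
width: 27.4
```

```bash
for i in 1 2 3; do python3 w.py w11; python3 d.py|cut -c1-200; done
```

```text
22.775 pos [ 530.9 -307.7  147.8] yaw 147.86 rot [2.9006 0.1081 2.5806] toolz [ 0.2157  0.1463 -0.9654] w 27.0 F [ 0.4  0.7 -3.4] q [ 0.27  0.72  0.56  1.82 -0.89  0.83  2.39]
22.825 pos [ 530.9 -307.7  147.8] yaw 147.86 rot [2.9006 0.1082 2.5806] toolz [ 0.2158  0.1463 -0.9654] w 27.6 F [-0.6  0.2 -2.7] q [ 0.27  0.72  0.56  1.82 -0.89  0.83  2.39]
22.875 pos [ 531.  -307.7  147.9] yaw 147.86 rot [2.9004 0.1082 2.5806] toolz [ 0.2159  0.1464 -0.9654] w 27.6 F [-0.4  0.1 -1.8] q [ 0.27  0.72  0.56  1.82 -0.89  0.83  2.39]
```

>>> {"op": "drive_tool", "data": {
  "deltas": "0 0 0.001 0 0.018;0 0 0.002 0 0.018;0 0 0.003 0 0.018;0 0 0.003 0 0.018"
}}

```text
clock: 23.38
eef_pos: [531.6, -307.2, 144.9]
tool_rot: [2.9, 0.108, 2.581]
force: [-0.6, -0.9, -0.8]
width: 27.3
```

```bash
for i in 1 2 3 4 5 6; do python3 w.py w11; python3 d.py|cut -c1-200; done
```

```text
23.425 pos [ 531.6 -307.3  144.9] yaw 147.86 rot [2.9005 0.1082 2.5806] toolz [ 0.2158  0.1464 -0.9654] w 27.2 F [ 0.3 -0.8  0.7] q [ 0.28  0.72  0.56  1.82 -0.89  0.83  2.4 ]
23.475 pos [ 531.6 -307.2  144.9] yaw 147.86 rot [2.9004 0.1081 2.5806] toolz [ 0.2158  0.1465 -0.9654] w 27.2 F [-0.4 -1.4 -0.4] q [ 0.28  0.72  0.56  1.82 -0.89  0.83  2.4 ]
23.525 pos [ 531.6 -307.3  144.9] yaw 147.85 rot [2.9005 0.1082 2.5805] toolz [ 0.2158  0.1464 -0.9654] w 27.2 F [-0.2 -0.9 -0.2] q [ 0.28  0.72  0.56  1.82 -0.89  0.83  2.4 ]
23.575 pos [ 531.6 -307.2  144.9] yaw 147.86 rot [2.9005 0.1082 2.5806] toolz [ 0.2158  0.1464 -0.9654] w 27.2 F [-0.2 -0.2 -0.3] q [ 0.28  0.72  0.56  1.82 -0.89  0.83  2.4 ]
23.625 pos [ 531.6 -307.2  144.9] yaw 147.86 rot [2.9005 0.1082 2.5806] toolz [ 0.2158  0.1464 -0.9654] w 27.1 F [-0.7 -0.   0.9] q [ 0.28  0.72  0.56  1.82 -0.89  0.83  2.4 ]
23.675 pos [ 531.6 -307.2  144.9] yaw 147.86 rot [2.9004 0.1082 2.5806] toolz [ 0.2158  0.1464 -0.9654] w 27.7 F [-0.2 -0.5 -0.3] q [ 0.28  0.72  0.56  1.82 -0.89  0.83  2.4 ]
```

>>> {"op": "drive_tool", "data": {
  "deltas": "0 0 0.001 0 0.018;0 0 0.002 0 0.018;0 0 0.002 0 0.018;0 0 0.002 0 0.018"
}}

```text
clock: 24.18
eef_pos: [532.0, -306.9, 143.0]
tool_rot: [2.9, 0.108, 2.581]
force: [-0.5, -0.1, 1.3]
width: 27.3
```

```bash
python3 - <<'E'
from h import *
import pickle
F=[]
for i in range(10):
    p=imaging.get_image('wrist'); F.append(ctrl.read_state()['force'])
print(np.mean(F,0),np.std(F,0)); pickle.dump(p,open('w12.pkl','wb')); save('w12',cv2.resize(p['color'][180:280,220:340],(720,600),interpolation=cv2.INTER_CUBIC))
t=imaging.get_image('top'); save('top12',t['color'])
E
python3 d.py
```

```text
[-0.33812953 -1.33406551  1.07735539] [0.51539707 0.5397363  0.38403046]
24.725 pos [ 532.  -306.9  142.9] yaw 147.86 rot [2.9004 0.1081 2.5807] toolz [ 0.2157  0.1465 -0.9654] w 27.4 F [-1.3 -1.   0.5] q [ 0.28  0.72  0.55  1.82 -0.9   0.82  2.4 ]
```

View pics/w12.png

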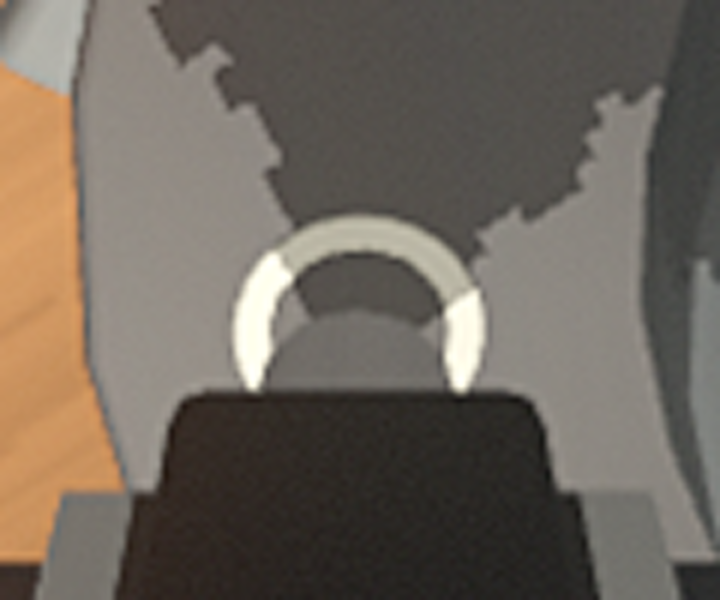

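View pics/top12.png

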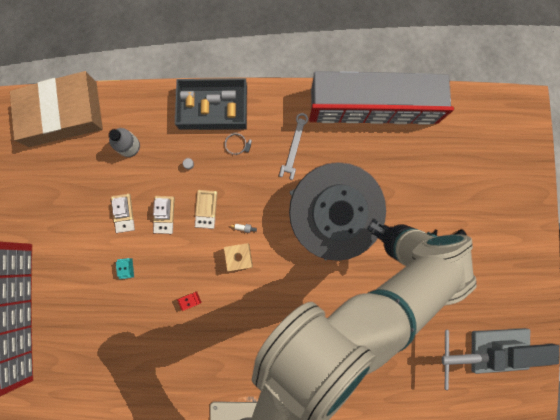

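Run:
```python
from h import *
import pickle
p=pickle.load(open('w12.pkl','rb')); X=cloud(p); n=np.array([-.1902,-.0958,.9771])
def fit(A):
    for _ in range(6):
        c=A.mean(0); m=np.linalg.svd(A-c,full_matrices=False)[2][2]; d=np.abs((A-c)@m); A=A[d<max(1.5,2*d.std())]
    return m,len(A)
d,k=fit(X[360:395,255:305].reshape(-1,3)); d*=np.sign(d[2]); print('dial',d,k,np.degrees(np.arccos(d@n)))
b,k=fit(X[265:335,255:305].reshape(-1,3)); print('barrel n',b,k,'deg off perp',90-np.degrees(np.arccos(b@n)))
print(ctrl.read_state()['qd'])
```

```text
dial [-0.19499497 -0.16900535  0.96613361] 1251 4.220735822241257
barrel n [ 0.85114951 -0.52037187  0.06897564] 3276 deg off perp -2.5585859564702247
[ 7.40548625e-05 -8.45400655e-04 -1.00744602e-03  3.44294360e-04
  1.12631480e-03  3.39202264e-04  9.82815349e-05]
```

```bash
python3 -c "
from h import *
print(ctrl.finish_job())"
```

```text
the job is handed in; nothing more can be done
None
```

I seated the two-dot block in the two-dot slot and let go of it, and the gauge is held pressed on the ring. The job was handed in at about 24.7 s of the 48 s limit; it reports no verdict.

**Block:** after release the wrist camera showed its top flat at z ≈ 50 mm, as it should be when seated. Its centre was within about 1–2 mm of my slot estimate.

**Tilting the tool:** the moves allow no tilt. I got it by commanding poses beyond the arm's reach until the tool leaned the right way, then carried the gauge over at that tilt.

**Last checks on the gauge:**

| Check | Measured | Allowed |
|---|---|---|
| Tip from ring centre | about 1 mm (predicted tip axis against ring centre, at the last check before contact) | 8 mm |
| Tool axis from square to the disc | 3.2° | about 7° |
| Gauge axis from square, by the dial face | 4.2° | about 7° |
| Force on the disc | about 3.2 N, so plunger about 5–6 mm in | 0.6–6 N, 2.5–7.5 mm |
| Arm | at rest, still gripping (27 mm opening) | still |

- **Disagreement on the angle:** the tool axis and the dial face differ by about 1°. The barrel face gave a third figure, about 2.6° off in the one plane it shows. All three are within the limit.
- **Tip not seen:** the tip itself was hidden behind the stem in the last picture. Its place comes from the arm pose and the picture just before contact.
- **Other parts:** the last top picture showed the other block, the loose parts and the tools where they started.

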